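# Clear the spacer magazine into the kit case

### The arm

A 7-joint arm with a two-finger parallel gripper is mounted at the origin on the work surface. World frame = base frame: x ahead of the robot, y to its left, z up, the work surface at z = 0. Lengths are in m, angles in rad, forces in N, time in s.
With the tool pointing down it reaches from about 0.4 to 0.85 m from the base axis. Payload 4.5 kg.
Tool frame: the origin (TCP) lies at the very end of the fingers, on their centre line; the grasp point (between the pads) lies 19 mm behind it; z points along the fingers, y is the line along which they close (so a half turn about z gives the same grasp; the last joint's range is limited). The gripper opens to 85 mm and grips with 20 to 120 N. Pads are 22 mm wide; open, the fingers measure 114 mm over their backs; the gripper's body (76 mm by 85 mm) begins 54 mm behind the grasp point. The pads swing forward as they close: fully open they stand 13 mm farther back than shut.
Start: joints at [1.246, 0.689, -0.195, 1.565, 0.157, 0.902, -0.215], TCP at [0.219, -0.585, 0.231] pointing down, gripper open.
Joint ranges: [-3.01, 3.01], [-0.46, 2.08], [-1.47, 1.51], [0.13, 2.56], [-1, 4.14], [0.04, 2.09], [-2.66, 2.66]. Speed limits (rad/s): [2.57, 2.57, 3.14, 3.14, 3.14, 3.14, 3.14].

### API

Orientations are given as a 3x3 rotation matrix whose columns are the frame's x, y, z axes.
In Python, from workcell import robot, imaging, workorder gives the robot as it stands.
- The arm moves only by the tool servo_tool, never from a script. Its argument "plan" is a list of rows, each an object with "delta_rot": the turn, a rotation vector about the tool's x, y, z normalised to -1 to 1, where 1 is 90 degrees, a list of three; "translation": the shift along the tool's x, y, z normalised to -1 to 1, where 1 is 0.15 m, a list of three; "jaw": the opening, from -1 (shut) to 1 (fully open), so that 0 is half open. A call has 1 to 20 rows; each row is the pose to reach, as a shift and turn from the pose commanded when the call began, along the tool's axes at that moment; what a row does not reach only later rows make up. A row lasts 1/10 s, in which the tool goes at most 50 mm and 8.59 degrees, less where a joint would pass 70% of its speed; a pose out of reach is approached as far as the arm can. A call with a number of a shift or a turn outside -1 to 1 is refused whole. A call with a gripper value outside its range is refused whole. The fingers move at their own pace and stop on an object; the grip force is fixed at half the most. Time passes only in rows, so rows that repeat a pose let the fingers close. It gives the time, the measured TCP pose, the force, the opening and the grip force at its end, in the units of the state.
- robot.read_state(): the state, without advancing time (a new reading comes with each control period).
- imaging.read_camera(name): name is "scene" or "top"; returns the picture (400x640x3 uint8, red, green, blue); there is no depth.
- imaging.camera_model(name): a dict with "fov_y" (degrees; the focal length in pixels is half the picture's height over the tangent of half this angle, whatever the lens; pixels are square), "cx", "cy" (the principal point, pixels), "D" ([k1, k2, p1, p2, k3] as OpenCV has them; the pictures are not rectified), "position" and "rotation" of the camera in the world. Camera axes: x right, y down, z forward; pixel columns grow to the right and rows downward; lengths in m; the calibration is good to about 2 mm. A picture is of the moment at which its call begins. camera_model takes no time and is no camera call.
- workorder.sign_off(): hands the job in; it is judged then, once.
The state is a dict: "time_s": time; "qpos": joint angles; "dq": joint speeds; "joint_torque": joint torques, N m; "tool_pos": TCP position; "tcp_rot": TCP orientation; "wrist_force": force on the tool from outside, world axes, zero at the start; "torque": the same for the moment, N m; "width": finger opening in m; "grasp_force": force on a finger pad.
Only numpy, scipy, OpenCV 4.12 (cv2) and the standard library are available. Lean on these libraries where they do the work, as an engineer would, in place of code of your own. Each camera call takes 0.05 s, during which the arm holds its last target. There are 200 camera calls.

### The job

First draw the lock pin out of the magazine's feed slide and park it, hanging by its knob, in the notched bracket on the magazine's side. Then feed out every steel spacer in the magazine, one at a time from the bottom of the stack, and lay them all, with any spacer left lying on the bench, flat on the floor of the kit case, none on top of another. Finally shut the case's lid; leave the ratchet and the socket where they are.

Things in the scene. Friction and masses are not known exactly. Their poses are not given: they have to be found in the camera images.
- magazine: Bottom-feed spacer magazine screwed to the bench: dark grey base 162 x 60 x 40 mm (x -70 to +92). Origin on the bench; x runs from the outlet (front, facing the robot) to the slide's knob at the rear, z up. The stack's shaft is x -70 to +2, between clear walls (outer faces y +-26.5, top z 91) and a rear wall (x 2 to 7). Feed-out is towards -x.
- stack_floor (a point): Centre of the shaft's floor (magazine x -34, z 40 mm); the shaft is 72 x 43 mm. A 16 mm wide steel strap crosses its top (top at z 94) and comes down its front (x -74.5 to -70.5) to z 54: spacers cannot be lifted out; only the lowest can leave, forwards (-x) through the 14 mm high outlet.
- tongue_tip (a point): Tip of the outfeed tongue (magazine x -102, z 40 mm), 18 mm wide and 8 mm thick, from x -102 to -70. It carries the nose of a spacer that has been fed out; the clear walls start at x -68, and in front of x -70 each side of the tongue is free down to the bench, one finger each side of the nose. Grip the nose by the fingertips so that it can later be laid on a floor.
- feed_slide (a joint): Hand slide, m: 0 = home, 0.030 = fully forward (magazine -x) at its stop; locked while the pin is in. A spring (2 to 4 N) returns it when let go. A full slow stroke (up to 15 N) pushes the lowest spacer out until its nose stands 28 mm past x -70; it stays there. Let the slide go home, then draw the spacer straight out, 44 mm more, before lifting; the rest drops.
- slide_knob (a point): Middle of the slide's upright black knob: diameter 26 mm, 30 mm tall (15 mm above and below this point), at magazine x +70, y 0, z 87 mm with the slide home; below the knob a 14 mm stem. It moves with the slide.
- lock_pin: Lock pin, 35 g: black round knob, diameter 22 mm, 34 mm tall, over a steel shank of diameter 10 mm, 36 mm long. Origin on its axis at the underside of the knob, z up towards the knob. At the start it stands in the bore (13 mm wide) of slide and base at magazine x +28, y 0, its knob resting on the slide's bar at z 46 mm.
- pin_notch (a point): Parking place of the pin: top face of a 6 mm thick bracket at magazine x +28, y +53, z 46 mm, in a notch 13 mm wide, closed towards the magazine (at y +46), open to +y (prongs end at y +72). Axes as the magazine's. Parked, the shank hangs in the notch, the knob's underside rests on the bracket and the pin's origin is within 1 cm of this point. Free below the bracket.
- spacer0: Steel spacer plate 70 x 40 x 10 mm, 0.2 kg, two bolt holes, all alike. Origin at its centre, x along the 70 mm, y along the 40 mm, z through the thickness. At the start in the magazine's stack, x along the magazine's x.
- spacer1: Steel spacer plate 70 x 40 x 10 mm, 0.2 kg, two bolt holes, all alike. Origin at its centre, x along the 70 mm, y along the 40 mm, z through the thickness. At the start in the magazine's stack, x along the magazine's x.
- spacer2: Steel spacer plate 70 x 40 x 10 mm, 0.2 kg, two bolt holes, all alike. Origin at its centre, x along the 70 mm, y along the 40 mm, z through the thickness. At the start in the magazine's stack, x along the magazine's x.
- spacer3: Steel spacer plate 70 x 40 x 10 mm, 0.2 kg, two bolt holes, all alike. Origin at its centre, x along the 70 mm, y along the 40 mm, z through the thickness. Fourth and topmost in the magazine's stack; absent in some starts.
- spacer4: Steel spacer plate 70 x 40 x 10 mm, 0.2 kg, two bolt holes, all alike. Origin at its centre, x along the 70 mm, y along the 40 mm, z through the thickness. Lies flat on the bench beside the magazine; absent in some starts.
- case: Kit case, a loose grey sheet-steel tray, 1.4 kg: outside 104 (x) x 348 (y) x 45 mm, walls and floor 4 mm. Origin at the centre of its underside, z up; x points away from the robot, to its hinge side. Five spacers fit side by side with their long sides along the case's x (64 mm apart leaves room for the fingers). It can shift when pushed.
- case_lid (a joint): Lid of the case (104 x 348 x 5 mm, 0.28 kg), hinged along the rim at case x +52, z 45 mm. Angle in rad: 0 = shut, 1.9 = fully open, leaning back. Below about 1.5 it falls shut by itself.
- case_lid_handle (a point): End of the small knob on the lid's outside, 35 mm off its face, on its middle line 30 mm from its free edge.
- ratchet: Ratchet handle lying on the bench, 180 mm long, 34 mm wide and 22 mm high; to be left alone. Origin under its middle.
- socket: Socket standing on the bench, diameter 22 mm, 30 mm tall; to be left alone. Origin under it.
Things that resemble listed ones, but are neither listed nor needed, are in the scene too. Leave any red look-alike of the spacer4 alone.

How it is judged:
On the way, in this order (a step that is already met when the one before it is completed fails the run):
1. the lock pin hangs let go in the notch of the bracket (horizontal distance between lock_pin and pin_notch below 0.013 m and z of lock_pin in the frame of pin_notch between -0.004 and 0.005 m and angle between lock_pin's own z axis and vertical below 0.2 rad and contact force between the fingers and lock_pin below 0.1 N), for 0.2 s.
2. every spacer lies flat in the case, the lid still open (x of spacer0 in the frame of case between -0.05 and 0.05 m and y of spacer0 in the frame of case between -0.17 and 0.17 m and z of spacer0 in the frame of case between 0.005 and 0.0125 m and angle between the z axis of each of spacer0, spacer1, spacer2, spacer3, spacer4 and the z axis of case, either way round below 0.12 rad and x of spacer1 in the frame of case between -0.05 and 0.05 m and y of spacer1 in the frame of case between -0.17 and 0.17 m and z of spacer1 in the frame of case between 0.005 and 0.0125 m and x of spacer2 in the frame of case between -0.05 and 0.05 m and y of spacer2 in the frame of case between -0.17 and 0.17 m and z of spacer2 in the frame of case between 0.005 and 0.0125 m and x of spacer3 in the frame of case between -0.05 and 0.05 m and y of spacer3 in the frame of case between -0.17 and 0.17 m and z of spacer3 in the frame of case between 0.005 and 0.0125 m and x of spacer4 in the frame of case between -0.05 and 0.05 m and y of spacer4 in the frame of case between -0.17 and 0.17 m and z of spacer4 in the frame of case between 0.005 and 0.0125 m and value of joint case_lid above 0.3 rad), for 0.2 s.
At the end, for the whole second after the job is handed in: The pin stands upright in the notch (axis within 13 mm of the marked point, knob resting on the bracket, tilt under 0.2 rad); every spacer lies flat on the case's floor, none on another (centre 5 to 12.5 mm above the case's underside); the lid is shut (under 0.05 rad); all is let go and at rest (horizontal distance between lock_pin and pin_notch below 0.013 m and z of lock_pin in the frame of pin_notch between -0.004 and 0.005 m and angle between lock_pin's own z axis and vertical below 0.2 rad and x of spacer0 in the frame of case between -0.05 and 0.05 m and y of spacer0 in the frame of case between -0.17 and 0.17 m and z of spacer0 in the frame of case between 0.005 and 0.0125 m and angle between the z axis of each of spacer0, spacer1, spacer2, spacer3, spacer4 and the z axis of case, either way round below 0.12 rad and x of spacer1 in the frame of case between -0.05 and 0.05 m and y of spacer1 in the frame of case between -0.17 and 0.17 m and z of spacer1 in the frame of case between 0.005 and 0.0125 m and x of spacer2 in the frame of case between -0.05 and 0.05 m and y of spacer2 in the frame of case between -0.17 and 0.17 m and z of spacer2 in the frame of case between 0.005 and 0.0125 m and x of spacer3 in the frame of case between -0.05 and 0.05 m and y of spacer3 in the frame of case between -0.17 and 0.17 m and z of spacer3 in the frame of case between 0.005 and 0.0125 m and x of spacer4 in the frame of case between -0.05 and 0.05 m and y of spacer4 in the frame of case between -0.17 and 0.17 m and z of spacer4 in the frame of case between 0.005 and 0.0125 m and value of joint case_lid below 0.05 rad and angle between case's own z axis and vertical below 0.1 rad and linear speed of case below 0.02 m/s); the robot touches nothing.
It fails at once if the ratchet is moved by more than 5 cm (distance of ratchet from where it was at the start of the episode above 0.05 m).
It fails at once if the socket is moved by more than 5 cm (distance of socket from where it was at the start of the episode above 0.05 m).
Of spacer3, spacer4 only 1 to 2 are there at a start; the rules pass over those that are not, and their reading is None.
At some moment in a run one of case may be knocked a few centimetres aside while the robot is not near it.
Once in a run the grip may slacken for a moment while it holds something.
It also fails if it takes over 210 s, if anything falls off the work surface, if the arm or the gripper's body presses on something with over 40 N, if the wrist force passes 120 N, or if a joint passes its speed limit or range.

## Working session

There is one attempt and no reset: what is moved stays moved. The work goes in short steps, Python scripts to look and compute and a tool call to move; the robot and the scene stay as the last step left them, time stands still between calls to the robot, and variables do not carry over. Pictures are saved under pics/ and viewed, at most 14 in all, crops included, and the job is handed in when it is done.

Besides the shell and the picture viewer there is one more tool, called after "Emit:" as name([rows], argument=value, ...), one row to a line, values as JSON. servo_tool: Moves the arm, as the interface text tells. Scaled input: -1 to 1 covers 0.15 m each way for a shift and 90 degrees each way for a turn. Its arguments: {"type":"object","properties":{"plan":{"type":"array"}},"required":["plan"]}

```bash
mkdir -p pics; ls; cat > h.py <<'E'
import numpy as np, cv2
from workcell import robot, imaging, workorder
def K(n):
    m=imaging.camera_model(n); f=200/np.tan(np.radians(m['fov_y'])/2)
    return m,np.array([[f,0,m['cx']],[0,f,m['cy']],[0,0,1.]]),np.array(m['D'],float)
def ray(n,uv,z):
    m,k,D=K(n); p=cv2.undistortPoints(np.array(uv,float).reshape(-1,1,2),k,D).reshape(-1,2)
    d=np.c_[p,np.ones(len(p))]@np.array(m['rotation']).T; o=np.array(m['position'])
    z=np.broadcast_to(z,(len(p),))
    return o+d*((z-o[2])/d[:,2])[:,None]
def proj(n,X):
    m,k,D=K(n); R=np.array(m['rotation']).T
    return cv2.projectPoints(np.array(X,float).reshape(-1,1,3),cv2.Rodrigues(R)[0],-R@np.array(m['position']),k,D)[0].reshape(-1,2)
def pic(n,fn,crop=None,s=1):
    a=imaging.read_camera(n)[:,:,::-1]
    cv2.imwrite('pics/raw_'+fn,a)
    if crop: x0,y0,x1,y1=crop; a=a[y0:y1,x0:x1]
    if s!=1: a=cv2.resize(a,None,fx=s,fy=s,interpolation=cv2.INTER_CUBIC)
    cv2.imwrite('pics/'+fn,a)
E
python3 - <<'E'
from h import *
for n in('scene','top'):
    pic(n,n+'0.png',s=1.25); print(imaging.camera_model(n))
s=robot.read_state(); print(s['time_s'],s['tool_pos'],np.round(s['tcp_rot'],3),s['width'],s['wrist_force'])
E
```

```text
pics
{'fov_y': 48.02586716376482, 'cx': 322.2668449823489, 'cy': 196.13294292310724, 'D': array([0.03551119, 0.        , 0.        , 0.        , 0.        ]), 'position': array([ 1.18735404, -0.55823394,  0.91642764]), 'rotation': array([[ 0.64236757,  0.56297135, -0.52002611],
       [ 0.76639489, -0.47038929,  0.43746175],
       [ 0.00166373, -0.6795566 , -0.7336212 ]])}
{'fov_y': 52.23730129899021, 'cx': 324.8567875208312, 'cy': 205.95389617504642, 'D': array([-0.03949182,  0.        ,  0.        ,  0.        ,  0.        ]), 'position': array([ 0.40075097, -0.06838944,  1.08011433]), 'rotation': array([[ 0.02084219, -0.98480787,  0.17239217],
       [-0.99959077, -0.02390528, -0.01571098],
       [ 0.01959338, -0.17199417, -0.98490309]])}
0.1 [ 0.21918727 -0.58466271  0.23055145] [[ 0.936  0.351 -0.001]
 [ 0.351 -0.936  0.002]
 [-0.    -0.002 -1.   ]] 0.08541033671278805 [-1.6178809  -0.61303838  0.24935583]
```

View pics/top0.png

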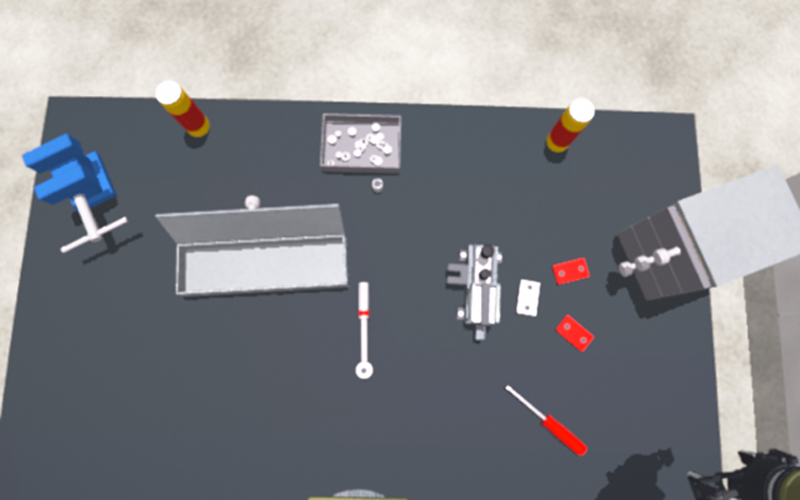

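View pics/scene0.png

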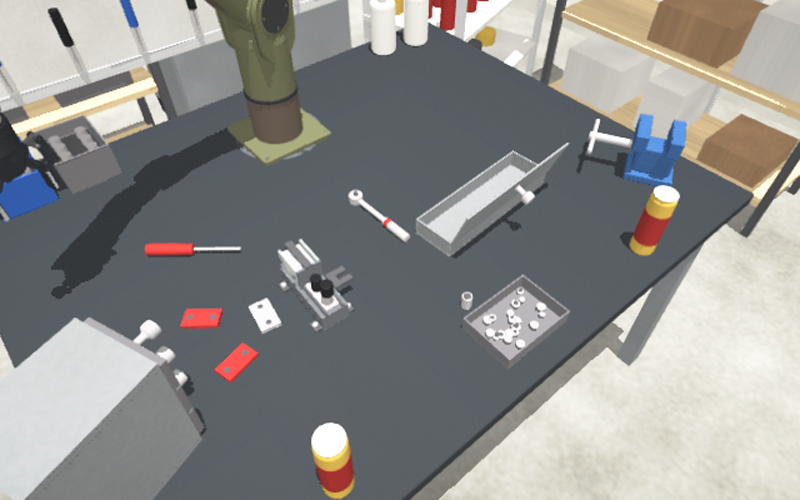

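The top view shows the case around (262,265), lid open, the magazine around (482,290) with the bracket at (455,270), a grey bench spacer at (528,297), and red look-alikes at (571,270) and (575,332). I'll enlarge these next.

```bash
python3 - <<'E'
import cv2,numpy as np
a=cv2.imread('pics/raw_top0.png');b=cv2.imread('pics/raw_scene0.png')
r=lambda i,x,y,w,h,s:cv2.resize(i[y:y+h,x:x+w],None,fx=s,fy=s,interpolation=cv2.INTER_CUBIC)
A=r(a,350,190,84,84,7);  # 588
cv2.imwrite('pics/c1.png',np.hstack([A]))
cv2.imwrite('pics/c2.png',r(b,195,180,100,90,6.5))
cv2.imwrite('pics/c3.png',r(a,120,150,165,95,4.8))
E
```

```text
(no output)
```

View pics/c1.png

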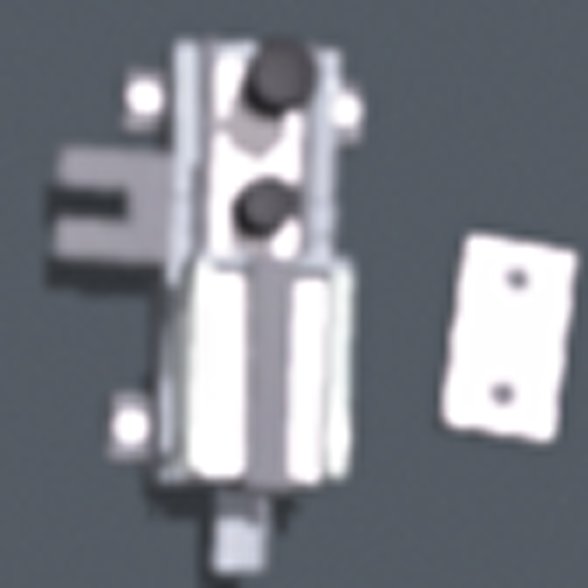

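View pics/c2.png

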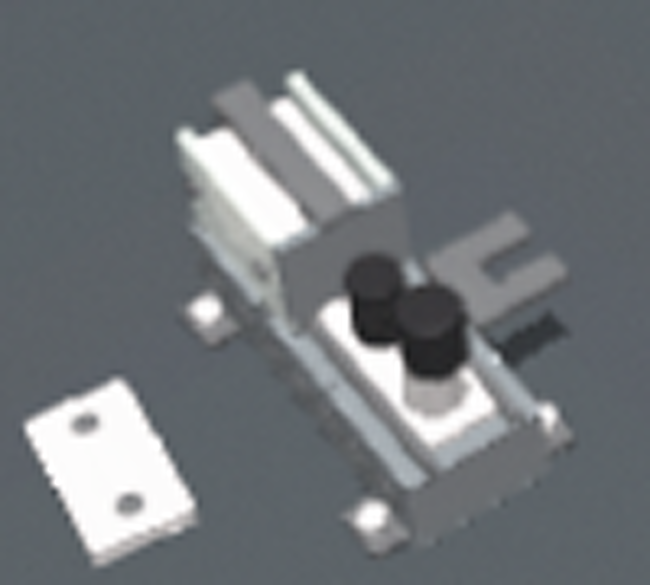

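View pics/c3.png

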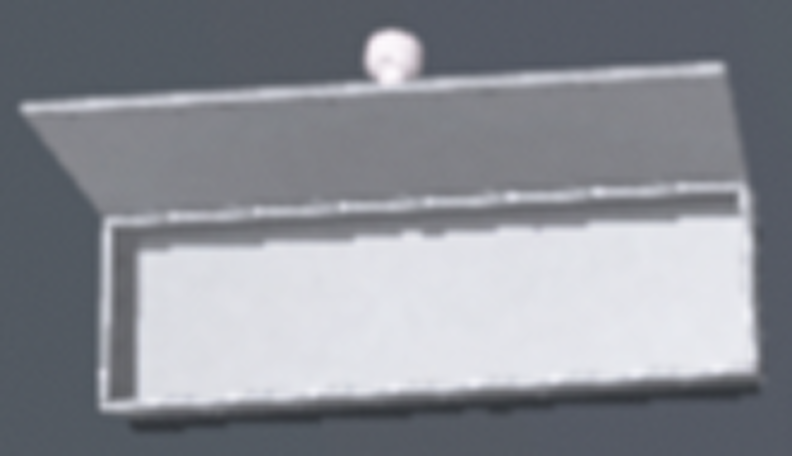

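```bash
cat > fit.py <<'E'
from h import *
from scipy.optimize import least_squares
def un(c,s,off): return (np.array(c,float)+.5)/s-.5+np.array(off)
def fit(obs,x0):
    # obs: list of (cam, modelpts mm, pixels)
    def f(p):
        c,s=np.cos(p[2]),np.sin(p[2]); R=np.array([[c,-s,0],[s,c,0],[0,0,1]]); r=[]
        for n,M,u in obs: r.append((proj(n,np.array(M)/1e3@R.T+[p[0],p[1],0])-u).ravel())
        return np.concatenate(r)
    q=least_squares(f,x0,loss='soft_l1',f_scale=.7); return q.x,f(q.x)
def T(p,M):
    c,s=np.cos(p[2]),np.sin(p[2]); return np.array(M)/1e3@np.array([[c,-s,0],[s,c,0],[0,0,1]]).T+[p[0],p[1],0]
E
python3 - <<'E'
from fit import *
np.set_printoptions(precision=4,suppress=True)
tu=lambda c:un(c,7,(350,190)); su=lambda c:un(c,6.5,(195,180))
g=ray('top',tu([[260,300]]),.05)[0]; print(g)
mag=[('top',[[70,0,102],[28,0,80],[28,72,46],[28,46,46],[-102,0,40]],tu([[284,68],[268,203],[54,204],[127,204],[240,571]])),
 ('scene',[[70,0,102],[28,0,80],[28,72,46],[28,46,46]],su([[434,308],[376,272],[541,240],[483,270]]))]
p,r=fit(mag,[g[0],g[1],0]); print('mag',p,np.degrees(p[2]));print(r.reshape(-1,2))
C=[[35,20,10],[35,-20,10],[-35,-20,10],[-35,20,10]]
sp=[('top',C,tu([[470,233],[578,252],[553,441],[444,424]])),('scene',C,su([[195,518],[97,555],[25,425],[122,377]]))]
ps,r=fit(sp,[g[0],g[1]-.1,0]); print('sp',ps,np.degrees(ps[2]));print(r.reshape(-1,2))
cu=lambda c:un(c,4.8,(120,150))
C=[[-52,174,45],[-52,-174,45],[52,174,45],[52,-174,45]]
pc,r=fit([('top',C,cu([[101,408],[757,374],[105,220],[746,186]]))],[.6,.3,0]); print('case',pc,np.degrees(pc[2]));print(r.reshape(-1,2))
np.save('p.npy',[p,ps,pc])
# stack height overlay
a=cv2.imread('pics/raw_scene0.png');a=cv2.resize(a[180:270,195:295],None,fx=6.5,fy=6.5,interpolation=cv2.INTER_CUBIC)
def dr(M,col):
    u=(proj('scene',T(p,M))-[195,180]+.5)*6.5-.5; cv2.polylines(a,[u.astype(int)],True,col,1)
for z,col in((80,(0,0,255)),(70,(0,255,0))): dr([[1,20,z],[1,-20,z],[-69,-20,z],[-69,20,z]],col)
dr([[2,26.5,91],[2,-26.5,91],[-68,-26.5,91],[-68,26.5,91]],(255,0,0))
cs=T(pc,C);print(cs)
b=cv2.imread('pics/raw_scene0.png')[100:210,320:470]; b=cv2.resize(b,None,fx=4,fy=4)
u=(proj('scene',cs[[0,1,3,2]])-[320,100]+.5)*4;cv2.polylines(b,[u.astype(int)],True,(0,0,255),1)
h=max(a.shape[0],b.shape[0]); 
o=np.zeros((h,a.shape[1]+b.shape[1],3),np.uint8);o[:a.shape[0],:a.shape[1]]=a;o[:b.shape[0],a.shape[1]:]=b
cv2.imwrite('pics/ov.png',cv2.resize(o,None,fx=.64,fy=.64,interpolation=cv2.INTER_AREA))
E
```

```text
[ 0.5165 -0.2437  0.05  ]
mag [ 0.5215 -0.2411 -0.0291] -1.6655456045193515
[[-0.2198  0.3801]
 [ 0.127  -0.6805]
 [ 0.4795 -0.3832]
 [ 0.1524  0.1433]
 [ 0.1634 -0.2033]
 [-0.4048 -0.8333]
 [-0.1217 -0.1955]
 [ 0.1861 -0.2786]
 [ 0.5453  0.0039]]
sp [ 0.5104 -0.346  -0.1458] -8.351974082860195
[[ 0.1687  0.1668]
 [-0.4828 -0.0497]
 [-0.1386 -1.0271]
 [ 0.4919 -1.1137]
 [-0.1153 -1.9059]
 [-0.5726 -0.3607]
 [-0.1312 -0.3798]
 [ 0.0702  0.2896]]
case [0.5608 0.213  0.0783] 4.4875962442311845
[[-0.1459  0.4979]
 [-0.1357  0.2545]
 [-0.2077 -0.3746]
 [ 0.6522 -0.4142]]
[[0.4953 0.3824 0.045 ]
 [0.5225 0.0354 0.045 ]
 [0.599  0.3905 0.045 ]
 [0.6262 0.0436 0.045 ]]
```

View pics/ov.png

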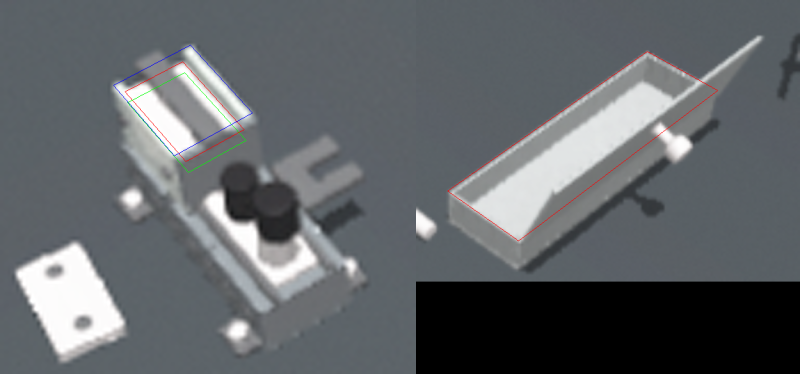

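```bash
cat >> fit.py <<'E'
from scipy.spatial.transform import Rotation as Ro
def to(xyz,yaw):
    """print normalised servo delta to TCP xyz (m), tool x at yaw (rad), pointing down"""
    s=robot.read_state(); R=np.array(s['tcp_rot']); t=np.array(s['tool_pos'])
    c,n=np.cos(yaw),np.sin(yaw); G=np.array([[c,n,0],[n,-c,0],[0,0,-1]])
    print('tr',np.round(R.T@(np.array(xyz)-t)/.15,3),'rot',np.round(Ro.from_matrix(R.T@G).as_rotvec()/(np.pi/2),3),'at',np.round(t,4),'F',np.round(s['wrist_force'],1),'w',round(s['width'],4))
E
python3 - <<'E'
from fit import *
p,ps,pc=np.load('p.npy')
to(T(p,[28,0,160]),p[2])
print(ray('top',np.array([[610,245],[645,300],[715,285]])/1.25,.0), T(p,[28,0,160]))
E
```

```text
tr [ 2.864 -1.365  0.472] rot [-0.001  0.     0.247] at [ 0.2192 -0.5847  0.2306] F [-1.6 -0.6  0.2] w 0.0854
[[ 0.62833219 -0.53193742  0.        ]
 [ 0.50907246 -0.60338906  0.        ]
 [ 0.54498879 -0.76322721  0.        ]] [ 0.54948894 -0.24193752  0.16      ]
```

Emit:
servo_tool([
  {"translation":[0.9,-0.9,0],"delta_rot":[-0.001,0,0.247],"jaw":1},
  {"translation":[0.9,-0.9,0],"delta_rot":[-0.001,0,0.247],"jaw":1},
  {"translation":[0.9,-0.9,0],"delta_rot":[-0.001,0,0.247],"jaw":1},
  {"translation":[0.9,-0.9,0],"delta_rot":[-0.001,0,0.247],"jaw":1},
  {"translation":[0.9,-0.9,0],"delta_rot":[-0.001,0,0.247],"jaw":1},
  {"translation":[0.9,-0.9,0],"delta_rot":[-0.001,0,0.247],"jaw":1},
  {"translation":[0.9,-0.9,0],"delta_rot":[-0.001,0,0.247],"jaw":1},
  {"translation":[0.9,-0.9,0],"delta_rot":[-0.001,0,0.247],"jaw":1},
])

```text
time_s: 0.9
tool_pos: [0.2975, -0.4129, 0.2312]
tcp_rot: [[0.999, -0.032, -0.0], [-0.032, -0.999, -0.002], [-0.0, 0.002, -1.0]]
wrist_force: [0.3, -0.0, 0.2]
width: 0.0853
grasp_force: 0.0
```

```bash
python3 - <<'E'
from fit import *
p,ps,pc=np.load('p.npy'); to(T(p,[28,0,160]),p[2])
E
```

```text
tr [ 1.643 -1.194  0.472] rot [ 0.001  0.    -0.002] at [ 0.2975 -0.4129  0.2312] F [ 0.3 -0.   0.2] w 0.0853
```

Emit:
servo_tool([
  {"translation":[0.9,-0.9,0.2],"delta_rot":[0.001,0,-0.002],"jaw":1},
  {"translation":[0.9,-0.9,0.2],"delta_rot":[0.001,0,-0.002],"jaw":1},
  {"translation":[0.9,-0.9,0.2],"delta_rot":[0.001,0,-0.002],"jaw":1},
  {"translation":[0.9,-0.9,0.2],"delta_rot":[0.001,0,-0.002],"jaw":1},
  {"translation":[0.9,-0.9,0.2],"delta_rot":[0.001,0,-0.002],"jaw":1},
  {"translation":[0.9,-0.9,0.2],"delta_rot":[0.001,0,-0.002],"jaw":1},
])

```text
time_s: 1.5
tool_pos: [0.4377, -0.2806, 0.2007]
tcp_rot: [[1.0, -0.025, -0.0], [-0.025, -1.0, -0.0], [-0.0, 0.0, -1.0]]
wrist_force: [-0.1, -1.1, -1.0]
width: 0.0856
grasp_force: 0.0
```

Emit:
servo_tool([
  {"translation":[0.74,-0.29,0.27],"delta_rot":[0,0,0],"jaw":1},
  {"translation":[0.74,-0.29,0.27],"delta_rot":[0,0,0],"jaw":1},
  {"translation":[0.74,-0.29,0.27],"delta_rot":[0,0,0],"jaw":1},
  {"translation":[0.74,-0.29,0.27],"delta_rot":[0,0,0],"jaw":1},
  {"translation":[0.74,-0.29,0.27],"delta_rot":[0,0,0],"jaw":1},
  {"translation":[0.74,-0.29,0.27],"delta_rot":[0,0,0],"jaw":1},
])

```text
time_s: 2.1
tool_pos: [0.5474, -0.2427, 0.161]
tcp_rot: [[1.0, -0.03, -0.001], [-0.03, -1.0, -0.002], [-0.001, 0.002, -1.0]]
wrist_force: [0.2, -1.0, -0.2]
width: 0.0852
grasp_force: 0.0
```

```bash
python3 - <<'E'
from fit import *
p,ps,pc=np.load('p.npy'); to(T(p,[28,0,55]),p[2])
E
```

```text
tr [ 0.014 -0.006  0.707] rot [ 0.001  0.001 -0.001] at [ 0.5474 -0.2427  0.161 ] F [ 0.2 -1.  -0.2] w 0.0852
```

Emit:
servo_tool([
  {"translation":[0.014,-0.006,0.3],"delta_rot":[0.001,0.001,-0.001],"jaw":0.3},
  {"translation":[0.014,-0.006,0.5],"delta_rot":[0.001,0.001,-0.001],"jaw":0.3},
  {"translation":[0.014,-0.006,0.65],"delta_rot":[0.001,0.001,-0.001],"jaw":0.3},
  {"translation":[0.014,-0.006,0.707],"delta_rot":[0.001,0.001,-0.001],"jaw":0.3},
  {"translation":[0.014,-0.006,0.707],"delta_rot":[0.001,0.001,-0.001],"jaw":0.3},
  {"translation":[0.014,-0.006,0.707],"delta_rot":[0.001,0.001,-0.001],"jaw":0},
  {"translation":[0.014,-0.006,0.707],"delta_rot":[0.001,0.001,-0.001],"jaw":-0.2},
  {"translation":[0.014,-0.006,0.707],"delta_rot":[0.001,0.001,-0.001],"jaw":-0.4},
])

```text
time_s: 2.9
tool_pos: [0.5524, -0.2395, 0.0559]
tcp_rot: [[1.0, -0.025, 0.004], [-0.025, -1.0, 0.001], [0.004, -0.001, -1.0]]
wrist_force: [0.5, 0.0, -0.5]
width: 0.0255
grasp_force: 0.1
```

```bash
python3 - <<'E'
from fit import *
pic('scene','s1.png',(190,100,290,250),4); pic('top','t1.png',(340,180,440,280),6)
a=cv2.imread('pics/s1.png');b=cv2.imread('pics/t1.png');o=np.zeros((600,1000,3),np.uint8);o[:,:400]=a;o[:,400:]=b
cv2.imwrite('pics/v1.png',cv2.resize(o,(800,480)))
p,ps,pc=np.load('p.npy'); to(T(p,[28,0,55]),p[2])
E
```

```text
tr [-0.018  0.018  0.003] rot [-0.001 -0.002  0.003] at [ 0.5522 -0.2394  0.0555] F [-0.2 -1.2 -0.2] w 0.0254
```

View pics/v1.png

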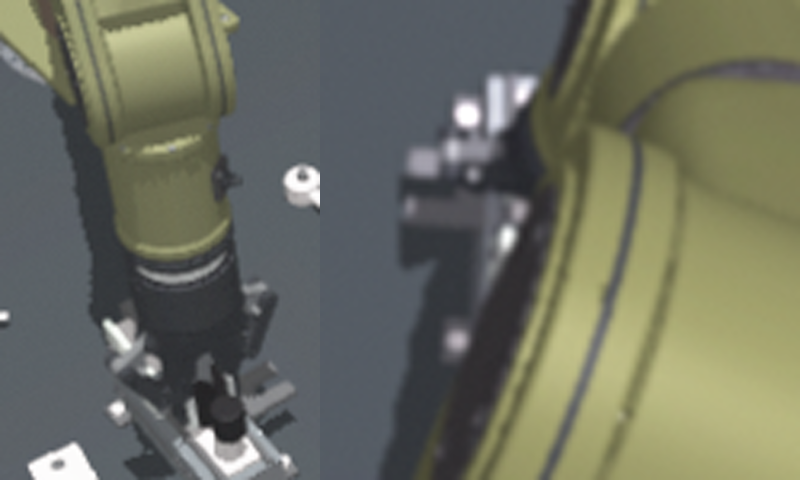

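Emit:
servo_tool([
  {"translation":[-0.018,0.016,0.003],"delta_rot":[-0.001,-0.002,0.003],"jaw":-0.4},
  {"translation":[-0.018,0.016,0.003],"delta_rot":[-0.001,-0.002,0.003],"jaw":-0.4},
  {"translation":[-0.018,0.016,0.003],"delta_rot":[-0.001,-0.002,0.003],"jaw":-1},
  {"translation":[-0.018,0.016,0.003],"delta_rot":[-0.001,-0.002,0.003],"jaw":-1},
  {"translation":[-0.018,0.016,0.003],"delta_rot":[-0.001,-0.002,0.003],"jaw":-1},
  {"translation":[-0.018,0.016,0.003],"delta_rot":[-0.001,-0.002,0.003],"jaw":-1},
])

```text
time_s: 3.6
tool_pos: [0.5486, -0.2416, 0.0543]
tcp_rot: [[1.0, -0.029, -0.002], [-0.029, -1.0, -0.0], [-0.002, 0.0, -1.0]]
wrist_force: [-1.2, -0.8, 5.2]
width: 0.0203
grasp_force: 58.6
```

```bash
python3 - <<'E'
from fit import *
s=robot.read_state();print(s['grasp_force'],s['torque'])
p,ps,pc=np.load('p.npy'); to(T(p,[28,0,55]),p[2])
E
```

```text
58.567795157432556 [-0.18523205  0.4307326  -0.00574839]
tr [ 0.006  0.002 -0.004] rot [ 0.     0.001 -0.   ] at [ 0.5486 -0.2416  0.0543] F [-1.2 -0.8  5.2] w 0.0203
```

Emit:
servo_tool([
  {"translation":[0,0,-0.08],"delta_rot":[0,0,0],"jaw":-1},
  {"translation":[0,0,-0.16],"delta_rot":[0,0,0],"jaw":-1},
  {"translation":[0,0,-0.24],"delta_rot":[0,0,0],"jaw":-1},
  {"translation":[0,0,-0.34],"delta_rot":[0,0,0],"jaw":-1},
  {"translation":[0,0,-0.34],"delta_rot":[0,0,0],"jaw":-1},
  {"translation":[0,-0.2,-0.34],"delta_rot":[0,0,0],"jaw":-1},
  {"translation":[0,-0.353,-0.34],"delta_rot":[0,0,0],"jaw":-1},
  {"translation":[0,-0.353,-0.34],"delta_rot":[0,0,0],"jaw":-1},
  {"translation":[0,-0.353,-0.34],"delta_rot":[0,0,0],"jaw":-1},
])

```text
time_s: 4.5
tool_pos: [0.5506, -0.1882, 0.1052]
tcp_rot: [[1.0, -0.028, -0.001], [-0.028, -1.0, -0.0], [-0.001, 0.0, -1.0]]
wrist_force: [-0.6, -1.3, -1.1]
width: 0.0201
grasp_force: 58.7
```

```bash
python3 - <<'E'
from fit import *
s=robot.read_state();print(s['grasp_force'],s['torque'])
p,ps,pc=np.load('p.npy'); to(T(p,[28,53,105]),p[2])
pic('scene','s2.png',(200,170,290,250),7); print(proj('scene',T(p,[[28,53,46],[28,53,95]]))-[200,170])
E
```

```text
58.69246244430542 [-0.07869728  0.03619599 -0.00888862]
tr [0.003 0.005 0.001] rot [0.    0.001 0.001] at [ 0.5506 -0.1882  0.1052] F [-0.6 -1.3 -1.1] w 0.0201
[[71.75239349 49.79099993]
 [70.13014627 36.90860878]]
```

View pics/s2.png

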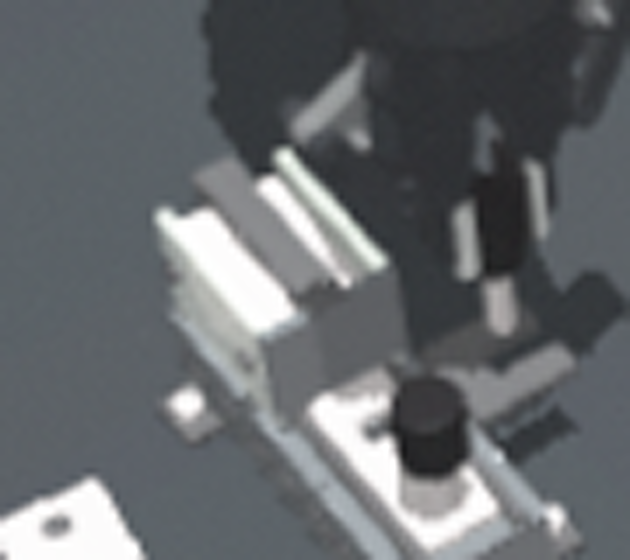

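Emit:
servo_tool([
  {"translation":[0.002,0.004,0.08],"delta_rot":[0,0.001,0.001],"jaw":-1},
  {"translation":[0.002,0.004,0.1],"delta_rot":[0,0.001,0.001],"jaw":-1},
  {"translation":[0.002,0.004,0.13],"delta_rot":[0,0.001,0.001],"jaw":-1},
  {"translation":[0.002,0.004,0.16],"delta_rot":[0,0.001,0.001],"jaw":-1},
  {"translation":[0.002,0.004,0.16],"delta_rot":[0,0.001,0.001],"jaw":-1},
])

```text
time_s: 5.05
tool_pos: [0.5502, -0.1891, 0.0804]
tcp_rot: [[1.0, -0.031, -0.001], [-0.031, -1.0, 0.0], [-0.001, -0.0, -1.0]]
wrist_force: [0.3, -0.0, 0.1]
width: 0.0202
grasp_force: 58.7
```

Emit:
servo_tool([
  {"translation":[0,0,0.04],"delta_rot":[0,0,0],"jaw":-1},
  {"translation":[0,0,0.08],"delta_rot":[0,0,0],"jaw":-1},
  {"translation":[0,0,0.12],"delta_rot":[0,0,0],"jaw":-1},
  {"translation":[0,0,0.16],"delta_rot":[0,0,0],"jaw":-1},
  {"translation":[0,0,0.168],"delta_rot":[0,0,0],"jaw":-1},
  {"translation":[0,0,0.168],"delta_rot":[0,0,0],"jaw":-1},
])

```text
time_s: 5.65
tool_pos: [0.5505, -0.189, 0.0556]
tcp_rot: [[1.0, -0.031, -0.0], [-0.031, -1.0, 0.0], [-0.0, -0.0, -1.0]]
wrist_force: [-0.5, -0.1, -0.7]
width: 0.0203
grasp_force: 58.7
```

Emit:
servo_tool([
  {"translation":[0,0,0.008],"delta_rot":[0,0,0],"jaw":-1},
  {"translation":[0,0,0.008],"delta_rot":[0,0,0],"jaw":-1},
  {"translation":[0,0,0.008],"delta_rot":[0,0,0],"jaw":-0.3},
  {"translation":[0,0,0.008],"delta_rot":[0,0,0],"jaw":0},
  {"translation":[0,0,0.008],"delta_rot":[0,0,0],"jaw":0},
  {"translation":[0,0,0.008],"delta_rot":[0,0,0],"jaw":0},
  {"translation":[0,0,-0.2],"delta_rot":[0,0,0],"jaw":0},
  {"translation":[0,0,-0.5],"delta_rot":[0,0,0],"jaw":0},
  {"translation":[0,0,-0.7],"delta_rot":[0,0,0],"jaw":0},
  {"translation":[0,0,-0.7],"delta_rot":[0,0,0],"jaw":0},
])

```text
time_s: 6.65
tool_pos: [0.5537, -0.1901, 0.1654]
tcp_rot: [[0.999, -0.031, 0.009], [-0.031, -1.0, -0.003], [0.009, 0.002, -1.0]]
wrist_force: [0.2, 0.2, -0.3]
width: 0.0429
grasp_force: 0.0
```

```bash
python3 - <<'E'
from fit import *
p,ps,pc=np.load('p.npy'); to(T(p,[70,0,160]),p[2])
pic('scene','s3.png',(200,170,290,250),7)
E
```

```text
tr [0.263 0.346 0.039] rot [ 0.001 -0.006 -0.001] at [ 0.5537 -0.1901  0.1654] F [ 0.2  0.2 -0.3] w 0.0429
```

View pics/s3.png

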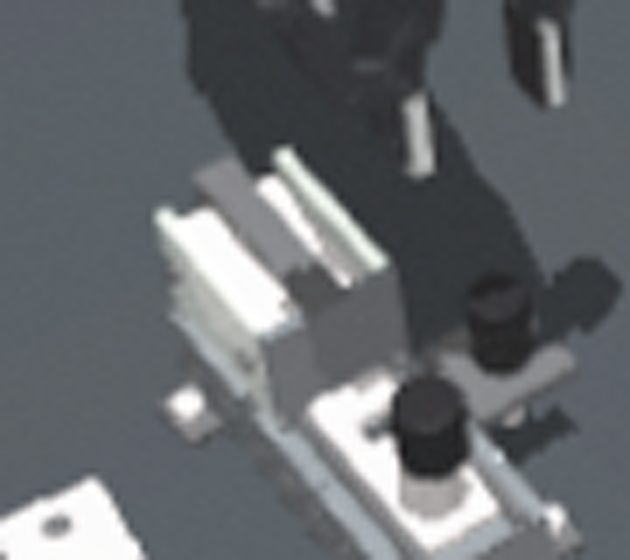

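Emit:
servo_tool([
  {"translation":[0.25,0.34,0.05],"delta_rot":[0,0,0],"jaw":0},
  {"translation":[0.25,0.34,0.05],"delta_rot":[0,0,0],"jaw":0},
  {"translation":[0.25,0.34,0.05],"delta_rot":[0,0,0],"jaw":0},
  {"translation":[0.25,0.34,0.05],"delta_rot":[0,0,0],"jaw":0},
  {"translation":[0.25,0.34,0.05],"delta_rot":[0,0,0],"jaw":0},
])

```text
time_s: 7.2
tool_pos: [0.5858, -0.2393, 0.1527]
tcp_rot: [[1.0, -0.029, -0.002], [-0.029, -1.0, 0.002], [-0.002, -0.002, -1.0]]
wrist_force: [0.6, -0.2, -0.5]
width: 0.0426
grasp_force: 0.0
```

```bash
python3 - <<'E'
from fit import *
p,ps,pc=np.load('p.npy'); to(T(p,[70,0,82]),p[2])
E
```

```text
tr [0.04  0.025 0.471] rot [-0.001  0.001 -0.   ] at [ 0.5858 -0.2393  0.1527] F [ 0.6 -0.2 -0.5] w 0.0426
```

Emit:
servo_tool([
  {"translation":[0.036,0.024,0.2],"delta_rot":[0,0,0],"jaw":0},
  {"translation":[0.036,0.024,0.4],"delta_rot":[0,0,0],"jaw":0},
  {"translation":[0.036,0.024,0.47],"delta_rot":[0,0,0],"jaw":0},
  {"translation":[0.036,0.024,0.47],"delta_rot":[0,0,0],"jaw":0},
  {"translation":[0.036,0.024,0.47],"delta_rot":[0,0,0],"jaw":0},
  {"translation":[0.036,0.024,0.47],"delta_rot":[0,0,0],"jaw":-0.3},
  {"translation":[0.036,0.024,0.47],"delta_rot":[0,0,0],"jaw":-1},
  {"translation":[0.036,0.024,0.47],"delta_rot":[0,0,0],"jaw":-1},
  {"translation":[0.036,0.024,0.47],"delta_rot":[0,0,0],"jaw":-1},
  {"translation":[0.036,0.024,0.47],"delta_rot":[0,0,0],"jaw":-1},
])

```text
time_s: 8.2
tool_pos: [0.593, -0.2437, 0.0849]
tcp_rot: [[1.0, -0.03, 0.003], [-0.03, -1.0, 0.001], [0.003, -0.001, -1.0]]
wrist_force: [-0.6, 3.3, 7.0]
width: 0.0242
grasp_force: 44.2
```

```bash
python3 - <<'E'
from fit import *
p,ps,pc=np.load('p.npy'); to(T(p,[70,0,82]),p[2])
E
```

```text
tr [-0.011 -0.003  0.019] rot [-0.001 -0.002 -0.001] at [ 0.593  -0.2437  0.0849] F [-0.6  3.3  7. ] w 0.0242
```

Emit:
servo_tool([
  {"translation":[-0.02,0,0],"delta_rot":[0,0,0],"jaw":-1},
  {"translation":[-0.04,0,0],"delta_rot":[0,0,0],"jaw":-1},
  {"translation":[-0.06,0,0],"delta_rot":[0,0,0],"jaw":-1},
  {"translation":[-0.08,0,0],"delta_rot":[0,0,0],"jaw":-1},
  {"translation":[-0.1,0,0],"delta_rot":[0,0,0],"jaw":-1},
  {"translation":[-0.12,0,0],"delta_rot":[0,0,0],"jaw":-1},
  {"translation":[-0.14,0,0],"delta_rot":[0,0,0],"jaw":-1},
  {"translation":[-0.16,0,0],"delta_rot":[0,0,0],"jaw":-1},
  {"translation":[-0.18,0,0],"delta_rot":[0,0,0],"jaw":-1},
  {"translation":[-0.2,0,0],"delta_rot":[0,0,0],"jaw":-1},
  {"translation":[-0.21,0,0],"delta_rot":[0,0,0],"jaw":-1},
  {"translation":[-0.215,0,0],"delta_rot":[0,0,0],"jaw":-1},
  {"translation":[-0.215,0,0],"delta_rot":[0,0,0],"jaw":-1},
])

```text
time_s: 9.5
tool_pos: [0.568, -0.2427, 0.0851]
tcp_rot: [[0.999, -0.028, 0.017], [-0.028, -1.0, -0.001], [0.017, 0.0, -1.0]]
wrist_force: [12.0, 2.7, -2.0]
width: 0.0237
grasp_force: 58.9
```

```bash
python3 - <<'E'
from fit import *
pic('scene','s4.png',(190,160,290,250),6)
E
```

```text
(no output)
```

View pics/s4.png

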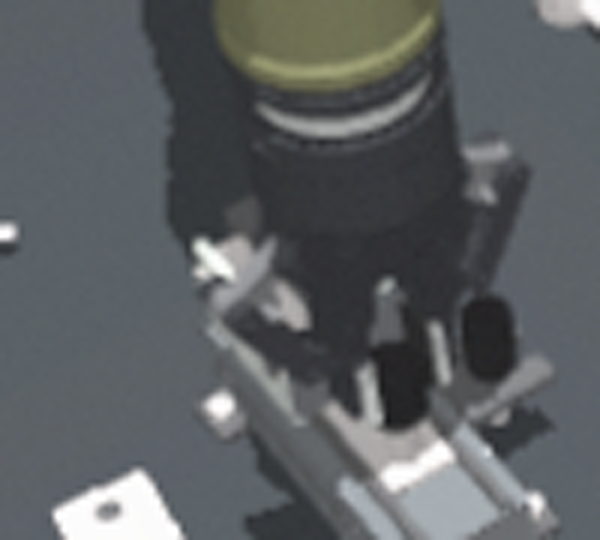

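Emit:
servo_tool([
  {"translation":[-0.015,0,0],"delta_rot":[0,0,0],"jaw":-1},
  {"translation":[-0.03,0,0],"delta_rot":[0,0,0],"jaw":-1},
  {"translation":[-0.04,0,0],"delta_rot":[0,0,0],"jaw":-1},
  {"translation":[-0.05,0,0],"delta_rot":[0,0,0],"jaw":-1},
  {"translation":[-0.05,0,0],"delta_rot":[0,0,0],"jaw":-1},
  {"translation":[-0.05,0,0],"delta_rot":[0,0,0],"jaw":-1},
])

```text
time_s: 10.15
tool_pos: [0.5629, -0.2425, 0.0852]
tcp_rot: [[0.999, -0.028, 0.021], [-0.028, -1.0, -0.002], [0.021, 0.001, -1.0]]
wrist_force: [16.1, 2.9, -6.3]
width: 0.0234
grasp_force: 59.4
```

Emit:
servo_tool([
  {"translation":[-0.015,0,0],"delta_rot":[0,0,0],"jaw":-1},
  {"translation":[-0.03,0,0],"delta_rot":[0,0,0],"jaw":-1},
  {"translation":[-0.03,0,0],"delta_rot":[0,0,0],"jaw":-1},
])

```text
time_s: 10.45
tool_pos: [0.5629, -0.2425, 0.0853]
tcp_rot: [[0.999, -0.027, 0.03], [-0.027, -1.0, -0.003], [0.03, 0.002, -1.0]]
wrist_force: [23.4, 1.2, -12.0]
width: 0.0235
grasp_force: 59.9
```

Emit:
servo_tool([
  {"translation":[0.06,0,0],"delta_rot":[0,0,0],"jaw":-1},
  {"translation":[0.12,0,0],"delta_rot":[0,0,0],"jaw":-1},
  {"translation":[0.18,0,0],"delta_rot":[0,0,0],"jaw":-1},
  {"translation":[0.24,0,0],"delta_rot":[0,0,0],"jaw":-1},
  {"translation":[0.29,0,0],"delta_rot":[0,0,0],"jaw":-1},
  {"translation":[0.295,0,0],"delta_rot":[0,0,0],"jaw":-1},
  {"translation":[0.295,0,0],"delta_rot":[0,0,0],"jaw":-1},
  {"translation":[0.295,0,0],"delta_rot":[0,0,0],"jaw":0},
  {"translation":[0.295,0,0],"delta_rot":[0,0,0],"jaw":0},
  {"translation":[0.295,0,0],"delta_rot":[0,0,0],"jaw":0},
  {"translation":[0.295,0,-0.2],"delta_rot":[0,0,0],"jaw":0},
  {"translation":[0.295,0,-0.4],"delta_rot":[0,0,0],"jaw":0},
  {"translation":[0.1,0,-0.4],"delta_rot":[0,0,0],"jaw":0},
  {"translation":[-0.2,0,-0.4],"delta_rot":[0,0,0],"jaw":0.3},
  {"translation":[-0.5,0,-0.4],"delta_rot":[0,0,0],"jaw":0.3},
  {"translation":[-0.74,0,-0.4],"delta_rot":[0,0,0],"jaw":0.3},
  {"translation":[-0.74,0,-0.4],"delta_rot":[0,0,0],"jaw":0.3},
  {"translation":[-0.74,0,-0.4],"delta_rot":[0,0,0],"jaw":0.3},
  {"translation":[-0.74,0,-0.4],"delta_rot":[0,0,0],"jaw":0.3},
])

```text
time_s: 12.35
tool_pos: [0.4385, -0.2405, 0.1431]
tcp_rot: [[1.0, -0.03, 0.003], [-0.03, -1.0, -0.001], [0.003, 0.001, -1.0]]
wrist_force: [0.3, -0.8, -0.3]
width: 0.0557
grasp_force: 0.0
```

```bash
python3 - <<'E'
from fit import *
p,ps,pc=np.load('p.npy'); to(T(p,[-85,0,41]),p[2])
pic('scene','s5.png',(180,120,300,250),4.5)
print(proj('scene',T(p,[[-98,20,50],[-98,-20,50]])))
E
```

```text
tr [-0.015 -0.012  0.68 ] rot [ 0.    -0.002 -0.001] at [ 0.4385 -0.2405  0.1431] F [ 0.3 -0.8 -0.3] w 0.0557
[[234.28688893 195.82877369]
 [220.84582593 202.83610197]]
```

View pics/s5.png

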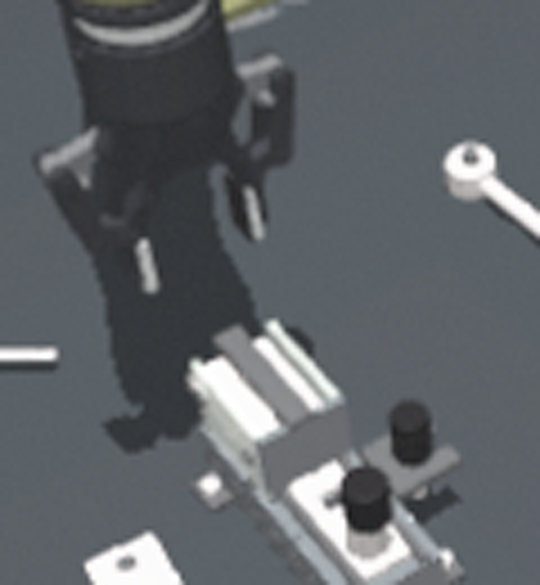

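Emit:
servo_tool([
  {"translation":[-0.012,-0.01,0.25],"delta_rot":[0,0,0],"jaw":0.3},
  {"translation":[-0.012,-0.01,0.5],"delta_rot":[0,0,0],"jaw":0.3},
  {"translation":[-0.012,-0.01,0.65],"delta_rot":[0,0,0],"jaw":0.3},
  {"translation":[-0.012,-0.01,0.68],"delta_rot":[0,0,0],"jaw":0.3},
  {"translation":[-0.012,-0.01,0.68],"delta_rot":[0,0,0],"jaw":0.3},
  {"translation":[-0.012,-0.01,0.68],"delta_rot":[0,0,0],"jaw":0.3},
  {"translation":[-0.012,-0.01,0.68],"delta_rot":[0,0,0],"jaw":0.3},
])

```text
time_s: 13.1
tool_pos: [0.4361, -0.239, 0.0421]
tcp_rot: [[1.0, -0.031, 0.003], [-0.031, -1.0, -0.001], [0.003, 0.001, -1.0]]
wrist_force: [0.1, -0.3, -0.7]
width: 0.0555
grasp_force: 0.0
```

```bash
python3 - <<'E'
from fit import *
p,ps,pc=np.load('p.npy'); to(T(p,[-85,0,41]),p[2])
E
```

```text
tr [ 0.003 -0.003  0.007] rot [ 0.001 -0.002 -0.001] at [ 0.4361 -0.239   0.0421] F [ 0.1 -0.3 -0.7] w 0.0555
```

Grip, then draw out 46 mm and lift.

Emit:
servo_tool([
  {"translation":[0.003,0,0.006],"delta_rot":[0,0,0],"jaw":0},
  {"translation":[0.003,0,0.006],"delta_rot":[0,0,0],"jaw":-0.1},
  {"translation":[0.003,0,0.006],"delta_rot":[0,0,0],"jaw":-1},
  {"translation":[0.003,0,0.006],"delta_rot":[0,0,0],"jaw":-1},
  {"translation":[0.003,0,0.006],"delta_rot":[0,0,0],"jaw":-1},
])

```text
time_s: 13.6
tool_pos: [0.4361, -0.2386, 0.0413]
tcp_rot: [[1.0, -0.03, 0.002], [-0.03, -1.0, -0.001], [0.002, 0.001, -1.0]]
wrist_force: [-0.5, 0.5, 8.9]
width: 0.038
grasp_force: 59.4
```

```bash
python3 - <<'E'
from fit import *
p,ps,pc=np.load('p.npy'); to(T(p,[-131,0,41]),p[2])
E
```

```text
tr [-0.304  0.001  0.001] rot [ 0.    -0.001 -0.   ] at [ 0.4361 -0.2386  0.0413] F [-0.5  0.5  8.9] w 0.038
```

Emit:
servo_tool([
  {"translation":[-0.04,0,0],"delta_rot":[0,0,0],"jaw":-1},
  {"translation":[-0.08,0,0],"delta_rot":[0,0,0],"jaw":-1},
  {"translation":[-0.12,0,0],"delta_rot":[0,0,0],"jaw":-1},
  {"translation":[-0.16,0,0],"delta_rot":[0,0,0],"jaw":-1},
  {"translation":[-0.2,0,0],"delta_rot":[0,0,0],"jaw":-1},
  {"translation":[-0.24,0,0],"delta_rot":[0,0,0],"jaw":-1},
  {"translation":[-0.28,0,0],"delta_rot":[0,0,0],"jaw":-1},
  {"translation":[-0.32,0,0],"delta_rot":[0,0,0],"jaw":-1},
  {"translation":[-0.33,0,0],"delta_rot":[0,0,0],"jaw":-1},
  {"translation":[-0.33,0,0],"delta_rot":[0,0,0],"jaw":-1},
])

```text
time_s: 14.6
tool_pos: [0.386, -0.2375, 0.0404]
tcp_rot: [[1.0, -0.031, 0.001], [-0.031, -1.0, -0.001], [0.001, 0.001, -1.0]]
wrist_force: [2.4, -0.6, 6.4]
width: 0.038
grasp_force: 61.0
```

Emit:
servo_tool([
  {"translation":[-0.33,0,-0.2],"delta_rot":[0,0,0],"jaw":-1},
  {"translation":[-0.33,0,-0.5],"delta_rot":[0,0,0],"jaw":-1},
  {"translation":[-0.33,0,-0.6],"delta_rot":[0,0,0],"jaw":-1},
  {"translation":[-0.33,0,-0.6],"delta_rot":[0,0,0],"jaw":-1},
])

```text
time_s: 15.0
tool_pos: [0.3349, -0.2357, 0.1313]
tcp_rot: [[0.999, -0.032, -0.0], [-0.032, -0.999, -0.0], [-0.0, 0.0, -1.0]]
wrist_force: [0.8, -0.2, -3.0]
width: 0.0378
grasp_force: 61.9
```

```bash
cat >> fit.py <<'E'
REF='pics/raw_top0.png'
def caseshift():
    """fraction of changed pixels and ECC euclid warp in the case window, top camera"""
    a=cv2.cvtColor(cv2.imread(REF),cv2.COLOR_BGR2GRAY); b=cv2.cvtColor(imaging.read_camera('top'),cv2.COLOR_RGB2GRAY)
    cv2.imwrite('pics/last_top.png',b)
    x0,y0,x1,y1=110,140,295,260
    A,B=a[y0:y1,x0:x1],b[y0:y1,x0:x1]; print('diff',np.mean(cv2.absdiff(A,B)>25))
    try:
        cc,W=cv2.findTransformECC(A,B,np.eye(2,3,dtype=np.float32),cv2.MOTION_EUCLIDEAN,(3,200,1e-6),None,5); print('ecc',cc,np.round(W,3).tolist())
    except cv2.error as e: print('ecc fail')
E
python3 - <<'E'
from fit import *
p,ps,pc=np.load('p.npy'); caseshift(); to(T(pc,[-22.5,128,120]),pc[2]); print(robot.read_state()['width'])
E
```

```text
diff 0.0
ecc 0.9999935297901709 [[1.0, -0.0, 0.007000000216066837], [0.0, 1.0, -0.004000000189989805]]
tr [ 1.166 -3.867  0.067] rot [-0.     0.001 -0.07 ] at [ 0.3353 -0.2354  0.1302] F [ 0.  -0.9 -2.9] w 0.0382
0.038193409904277394
```

Emit:
servo_tool([
  {"translation":[1,-0.3,-0.05],"delta_rot":[0,0,0],"jaw":-1},
  {"translation":[1,-0.6,-0.05],"delta_rot":[0,0,0],"jaw":-1},
  {"translation":[1,-1,-0.05],"delta_rot":[0,0,0],"jaw":-1},
  {"translation":[1,-1,-0.05],"delta_rot":[0,0,0],"jaw":-1},
  {"translation":[1,-1,-0.05],"delta_rot":[0,0,0],"jaw":-1},
])

```text
time_s: 15.55
tool_pos: [0.4925, -0.0843, 0.1353]
tcp_rot: [[1.0, -0.023, -0.002], [-0.023, -1.0, 0.003], [-0.002, -0.003, -1.0]]
wrist_force: [-0.1, 0.3, -1.6]
width: 0.0382
grasp_force: 61.9
```

Emit:
servo_tool([
  {"translation":[0.1,-1,0],"delta_rot":[0,0,0],"jaw":-1},
  {"translation":[0.1,-1,0],"delta_rot":[0,0,0],"jaw":-1},
  {"translation":[0.1,-1,0],"delta_rot":[0,0,0],"jaw":-1},
  {"translation":[0.1,-1,0],"delta_rot":[0,0,0],"jaw":-1},
])

```text
time_s: 15.95
tool_pos: [0.5098, 0.0699, 0.135]
tcp_rot: [[1.0, -0.016, -0.003], [-0.016, -1.0, 0.005], [-0.003, -0.005, -1.0]]
wrist_force: [-0.1, 0.4, -1.8]
width: 0.0384
grasp_force: 61.9
```

Emit:
servo_tool([
  {"translation":[0.05,-1,0],"delta_rot":[0,0,0],"jaw":-1},
  {"translation":[0.05,-1,0],"delta_rot":[0,0,0],"jaw":-1},
  {"translation":[0.05,-1,0],"delta_rot":[0,0,0],"jaw":-1},
  {"translation":[0.05,-1,0],"delta_rot":[0,0,0],"jaw":-1},
  {"translation":[0.05,-1,0],"delta_rot":[0,0,0],"jaw":-1},
])

```text
time_s: 16.45
tool_pos: [0.5208, 0.2102, 0.135]
tcp_rot: [[1.0, -0.026, -0.004], [-0.026, -1.0, -0.002], [-0.004, 0.002, -1.0]]
wrist_force: [0.0, -0.6, -2.6]
width: 0.0381
grasp_force: 61.9
```

```bash
python3 - <<'E'
from fit import *
p,ps,pc=np.load('p.npy'); to(T(pc,[-22.5,128,120]),pc[2])
E
```

```text
tr [ 0.028 -0.859  0.098] rot [ 0.001  0.003 -0.067] at [0.5208 0.2102 0.135 ] F [ 0.  -0.6 -2.6] w 0.0381
```

Emit:
servo_tool([
  {"translation":[0.028,-0.859,0.1],"delta_rot":[0,0.003,-0.067],"jaw":-1},
  {"translation":[0.028,-0.859,0.1],"delta_rot":[0,0.003,-0.067],"jaw":-1},
  {"translation":[0.028,-0.859,0.1],"delta_rot":[0,0.003,-0.067],"jaw":-1},
  {"translation":[0.028,-0.859,0.1],"delta_rot":[0,0.003,-0.067],"jaw":-1},
  {"translation":[0.028,-0.859,0.1],"delta_rot":[0,0.003,-0.067],"jaw":-1},
  {"translation":[0.028,-0.859,0.1],"delta_rot":[0,0.003,-0.067],"jaw":-1},
])

```text
time_s: 17.05
tool_pos: [0.5312, 0.3337, 0.1216]
tcp_rot: [[0.997, 0.071, 0.004], [0.071, -0.997, -0.004], [0.003, 0.004, -1.0]]
wrist_force: [-0.6, -0.6, -2.1]
width: 0.0382
grasp_force: 61.9
```

```bash
python3 - <<'E'
from fit import *
p,ps,pc=np.load('p.npy'); to(T(pc,[-22.5,128,6]),pc[2])
pic('scene','s6.png',(330,60,470,210),4)
u=proj('scene',T(pc,[[-52,174,45],[-52,-174,45],[52,-174,45],[52,174,45]]));a=cv2.imread('pics/s6.png')
cv2.polylines(a,[((u-[330,60]+.5)*4).astype(int)],True,(0,0,255),1);cv2.imwrite('pics/s6.png',a)
E
```

```text
tr [-0.019 -0.039  0.77 ] rot [ 0.003 -0.002 -0.005] at [0.5312 0.3337 0.1216] F [-0.6 -0.6 -2.1] w 0.0382
```

View pics/s6.png

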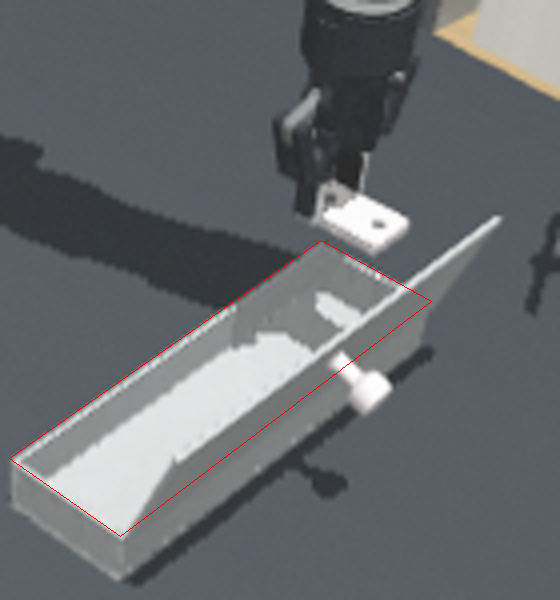

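Emit:
servo_tool([
  {"translation":[-0.019,-0.035,0.1],"delta_rot":[0.002,-0.002,-0.004],"jaw":-1},
  {"translation":[-0.019,-0.035,0.25],"delta_rot":[0.002,-0.002,-0.004],"jaw":-1},
  {"translation":[-0.019,-0.035,0.4],"delta_rot":[0.002,-0.002,-0.004],"jaw":-1},
  {"translation":[-0.019,-0.035,0.55],"delta_rot":[0.002,-0.002,-0.004],"jaw":-1},
  {"translation":[-0.019,-0.035,0.62],"delta_rot":[0.002,-0.002,-0.004],"jaw":-1},
  {"translation":[-0.019,-0.035,0.68],"delta_rot":[0.002,-0.002,-0.004],"jaw":-1},
  {"translation":[-0.019,-0.035,0.7],"delta_rot":[0.002,-0.002,-0.004],"jaw":-1},
  {"translation":[-0.019,-0.035,0.7],"delta_rot":[0.002,-0.002,-0.004],"jaw":-1},
])

```text
time_s: 17.9
tool_pos: [0.5284, 0.3426, 0.0176]
tcp_rot: [[0.997, 0.081, 0.002], [0.081, -0.997, 0.003], [0.002, -0.003, -1.0]]
wrist_force: [-0.0, 0.5, -1.9]
width: 0.0377
grasp_force: 61.8
```

```bash
python3 - <<'E'
from fit import *
p,ps,pc=np.load('p.npy'); to(T(pc,[-22.5,128,5.5]),pc[2])
E
```

```text
tr [-0.003  0.026  0.08 ] rot [-0.002 -0.001  0.001] at [0.5284 0.3426 0.0176] F [-0.   0.5 -1.9] w 0.0377
```

Emit:
servo_tool([
  {"translation":[-0.003,0.024,0.03],"delta_rot":[-0.002,0,0.001],"jaw":-1},
  {"translation":[-0.003,0.024,0.05],"delta_rot":[-0.002,0,0.001],"jaw":-1},
  {"translation":[-0.003,0.024,0.065],"delta_rot":[-0.002,0,0.001],"jaw":-1},
  {"translation":[-0.003,0.024,0.08],"delta_rot":[-0.002,0,0.001],"jaw":-1},
  {"translation":[-0.003,0.024,0.08],"delta_rot":[-0.002,0,0.001],"jaw":-1},
])

```text
time_s: 18.4
tool_pos: [0.5282, 0.3392, 0.0055]
tcp_rot: [[0.997, 0.079, 0.002], [0.079, -0.997, 0.0], [0.002, 0.0, -1.0]]
wrist_force: [-0.1, 0.6, -1.9]
width: 0.038
grasp_force: 62.0
```

Emit:
servo_tool([
  {"translation":[0,0,0.006],"delta_rot":[0,0,0],"jaw":-1},
  {"translation":[0,0,0.012],"delta_rot":[0,0,0],"jaw":-1},
  {"translation":[0,0,0.012],"delta_rot":[0,0,0],"jaw":-1},
])

```text
time_s: 18.7
tool_pos: [0.5282, 0.3392, 0.0054]
tcp_rot: [[0.997, 0.079, 0.002], [0.079, -0.997, 0.0], [0.002, -0.0, -1.0]]
wrist_force: [-2.7, -1.3, 10.6]
width: 0.0381
grasp_force: 63.2
```

Emit:
servo_tool([
  {"translation":[0,0,0],"delta_rot":[0,0,0],"jaw":-0.05},
  {"translation":[0,0,0],"delta_rot":[0,0,0],"jaw":0.08},
  {"translation":[0,0,0],"delta_rot":[0,0,0],"jaw":0.08},
  {"translation":[0,0,0],"delta_rot":[0,0,0],"jaw":0.08},
  {"translation":[0,0,-0.1],"delta_rot":[0,0,0],"jaw":0.08},
  {"translation":[0,0,-0.3],"delta_rot":[0,0,0],"jaw":0.08},
  {"translation":[0,0,-0.6],"delta_rot":[0,0,0],"jaw":0.08},
  {"translation":[0,0,-1],"delta_rot":[0,0,0],"jaw":0},
  {"translation":[0,0.3,-1],"delta_rot":[0,0,0.069],"jaw":0},
  {"translation":[0,0.6,-1],"delta_rot":[0,0,0.069],"jaw":0},
  {"translation":[0,1,-1],"delta_rot":[0,0,0.069],"jaw":0},
  {"translation":[0,1,-1],"delta_rot":[0,0,0.069],"jaw":0},
  {"translation":[0,1,-1],"delta_rot":[0,0,0.069],"jaw":0},
])

```text
time_s: 20.0
tool_pos: [0.5404, 0.1863, 0.1549]
tcp_rot: [[0.999, -0.035, 0.003], [-0.035, -0.999, -0.001], [0.003, 0.001, -1.0]]
wrist_force: [-0.7, 0.3, 0.3]
width: 0.0426
grasp_force: 0.0
```

```bash
python3 - <<'E'
from fit import *
p,ps,pc=np.load('p.npy'); to(T(p,[70,0,155]),p[2])
E
```

```text
tr [0.439 2.849 0.004] rot [ 0.001 -0.002 -0.004] at [0.5404 0.1863 0.1549] F [-0.7  0.3  0.3] w 0.0426
```

Emit:
servo_tool([
  {"translation":[0.2,1,0],"delta_rot":[0,-0.002,-0.004],"jaw":0},
  {"translation":[0.2,1,0],"delta_rot":[0,-0.002,-0.004],"jaw":0},
  {"translation":[0.2,1,0],"delta_rot":[0,-0.002,-0.004],"jaw":0},
  {"translation":[0.2,1,0],"delta_rot":[0,-0.002,-0.004],"jaw":0},
])

```text
time_s: 20.4
tool_pos: [0.5668, 0.031, 0.1546]
tcp_rot: [[0.999, -0.033, 0.001], [-0.033, -0.999, -0.005], [0.001, 0.005, -1.0]]
wrist_force: [0.4, -0.5, 0.2]
width: 0.0427
grasp_force: 0.0
```

Emit:
servo_tool([
  {"translation":[0.2,1,0],"delta_rot":[0,0,0],"jaw":0},
  {"translation":[0.2,1,0],"delta_rot":[0,0,0],"jaw":0},
  {"translation":[0.2,1,0],"delta_rot":[0,0,0],"jaw":0},
  {"translation":[0.2,1,0],"delta_rot":[0,0,0],"jaw":0},
])

```text
time_s: 20.8
tool_pos: [0.5931, -0.1202, 0.1545]
tcp_rot: [[0.999, -0.032, 0.002], [-0.032, -0.999, -0.006], [0.002, 0.006, -1.0]]
wrist_force: [0.2, -0.3, -0.2]
width: 0.0429
grasp_force: 0.0
```

Emit:
servo_tool([
  {"translation":[0.04,0.84,0],"delta_rot":[0,0,0],"jaw":0},
  {"translation":[0.04,0.84,0],"delta_rot":[0,0,0],"jaw":0},
  {"translation":[0.04,0.84,0],"delta_rot":[0,0,0],"jaw":0},
  {"translation":[0.04,0.84,0],"delta_rot":[0,0,0],"jaw":0},
  {"translation":[0.04,0.84,0],"delta_rot":[0,0,0],"jaw":0},
  {"translation":[0.04,0.84,0],"delta_rot":[0,0,0],"jaw":0},
  {"translation":[0.04,0.84,0],"delta_rot":[0,0,0],"jaw":0},
])

```text
time_s: 21.5
tool_pos: [0.5958, -0.2351, 0.1539]
tcp_rot: [[1.0, -0.019, -0.001], [-0.019, -1.0, 0.002], [-0.001, -0.002, -1.0]]
wrist_force: [0.3, 0.2, 0.7]
width: 0.0427
grasp_force: 0.0
```

```bash
python3 - <<'E'
from fit import *
p,ps,pc=np.load('p.npy'); to(T(p,[70,0,84]),p[2])
b=imaging.read_camera('scene');a=cv2.imread('pics/raw_scene0.png')[:,:,::-1]
# pin still parked?
u=proj('scene',T(p,[[28,53,60]]))[0];print(u,b[int(u[1])-2:int(u[1])+3,int(u[0])-2:int(u[0])+3].mean())
print(ray('top',[[0,0]],0)[0]); caseshift()
E
```

```text
tr [-0.027  0.055  0.466] rot [-0.001  0.001  0.006] at [ 0.5958 -0.2351  0.1539] F [0.3 0.2 0.7] w 0.0427
[271.29980151 216.19439703] 37.906666666666666
[1.19758718 0.90906339 0.        ]
diff 0.015135135135135135
ecc 0.9979432434009099 [[1.0, -0.0, 0.03200000151991844], [0.0, 1.0, -0.04399999976158142]]
```

Emit:
servo_tool([
  {"translation":[-0.027,0.054,0.2],"delta_rot":[-0.001,0.001,0.006],"jaw":0},
  {"translation":[-0.027,0.054,0.4],"delta_rot":[-0.001,0.001,0.006],"jaw":0},
  {"translation":[-0.027,0.054,0.46],"delta_rot":[-0.001,0.001,0.006],"jaw":0},
  {"translation":[-0.027,0.054,0.46],"delta_rot":[-0.001,0.001,0.006],"jaw":0},
  {"translation":[-0.027,0.054,0.46],"delta_rot":[-0.001,0.001,0.006],"jaw":0},
  {"translation":[-0.027,0.054,0.46],"delta_rot":[-0.001,0.001,0.006],"jaw":-0.3},
  {"translation":[-0.027,0.054,0.46],"delta_rot":[-0.001,0.001,0.006],"jaw":-1},
  {"translation":[-0.027,0.054,0.46],"delta_rot":[-0.001,0.001,0.006],"jaw":-1},
  {"translation":[-0.027,0.054,0.46],"delta_rot":[-0.001,0.001,0.006],"jaw":-1},
  {"translation":[-0.027,0.054,0.46],"delta_rot":[-0.001,0.001,0.006],"jaw":-1},
])

```text
time_s: 22.6
tool_pos: [0.5921, -0.2437, 0.0869]
tcp_rot: [[1.0, -0.031, 0.003], [-0.031, -1.0, 0.001], [0.003, -0.001, -1.0]]
wrist_force: [-0.6, 4.5, 5.3]
width: 0.0239
grasp_force: 58.5
```

Emit:
servo_tool([
  {"translation":[-0.02,0,0],"delta_rot":[0,0,0],"jaw":-1},
  {"translation":[-0.04,0,0],"delta_rot":[0,0,0],"jaw":-1},
  {"translation":[-0.06,0,0],"delta_rot":[0,0,0],"jaw":-1},
  {"translation":[-0.08,0,0],"delta_rot":[0,0,0],"jaw":-1},
  {"translation":[-0.1,0,0],"delta_rot":[0,0,0],"jaw":-1},
  {"translation":[-0.12,0,0],"delta_rot":[0,0,0],"jaw":-1},
  {"translation":[-0.14,0,0],"delta_rot":[0,0,0],"jaw":-1},
  {"translation":[-0.16,0,0],"delta_rot":[0,0,0],"jaw":-1},
  {"translation":[-0.18,0,0],"delta_rot":[0,0,0],"jaw":-1},
  {"translation":[-0.2,0,0],"delta_rot":[0,0,0],"jaw":-1},
  {"translation":[-0.22,0,0],"delta_rot":[0,0,0],"jaw":-1},
  {"translation":[-0.24,0,0],"delta_rot":[0,0,0],"jaw":-1},
  {"translation":[-0.25,0,0],"delta_rot":[0,0,0],"jaw":-1},
  {"translation":[-0.26,0,0],"delta_rot":[0,0,0],"jaw":-1},
  {"translation":[-0.27,0,0],"delta_rot":[0,0,0],"jaw":-1},
  {"translation":[-0.27,0,0],"delta_rot":[0,0,0],"jaw":-1},
])

```text
time_s: 24.2
tool_pos: [0.5619, -0.2425, 0.0871]
tcp_rot: [[0.999, -0.028, 0.023], [-0.028, -1.0, -0.002], [0.023, 0.002, -1.0]]
wrist_force: [17.6, 3.6, -9.0]
width: 0.0235
grasp_force: 59.5
```

Emit:
servo_tool([
  {"translation":[0.06,0,0],"delta_rot":[0,0,0],"jaw":-1},
  {"translation":[0.12,0,0],"delta_rot":[0,0,0],"jaw":-1},
  {"translation":[0.18,0,0],"delta_rot":[0,0,0],"jaw":-1},
  {"translation":[0.24,0,0],"delta_rot":[0,0,0],"jaw":-1},
  {"translation":[0.27,0,0],"delta_rot":[0,0,0],"jaw":-1},
  {"translation":[0.27,0,0],"delta_rot":[0,0,0],"jaw":-1},
  {"translation":[0.27,0,0],"delta_rot":[0,0,0],"jaw":0},
  {"translation":[0.27,0,0],"delta_rot":[0,0,0],"jaw":0},
  {"translation":[0.27,0,0],"delta_rot":[0,0,0],"jaw":0},
  {"translation":[0.27,0,-0.2],"delta_rot":[0,0,0],"jaw":0},
  {"translation":[0.27,0,-0.38],"delta_rot":[0,0,0],"jaw":0},
  {"translation":[0.1,-0.005,-0.38],"delta_rot":[0,0,0],"jaw":0},
  {"translation":[-0.2,-0.01,-0.38],"delta_rot":[0,0,0],"jaw":0.3},
  {"translation":[-0.5,-0.01,-0.38],"delta_rot":[0,0,0],"jaw":0.3},
  {"translation":[-0.76,-0.01,-0.38],"delta_rot":[0,0,0],"jaw":0.3},
  {"translation":[-0.76,-0.01,-0.38],"delta_rot":[0,0,0],"jaw":0.3},
  {"translation":[-0.76,-0.01,-0.38],"delta_rot":[0,0,0],"jaw":0.3},
  {"translation":[-0.76,-0.01,-0.38],"delta_rot":[0,0,0],"jaw":0.3},
  {"translation":[-0.76,-0.01,-0.38],"delta_rot":[0,0,0],"jaw":0.3},
])

```text
time_s: 26.1
tool_pos: [0.438, -0.2396, 0.1418]
tcp_rot: [[1.0, -0.031, 0.002], [-0.031, -1.0, -0.002], [0.002, 0.002, -1.0]]
wrist_force: [0.0, -0.1, 0.5]
width: 0.0556
grasp_force: 0.0
```

```bash
python3 - <<'E'
from fit import *
p,ps,pc=np.load('p.npy'); to(T(p,[-85.5,0,41]),p[2])
E
```

```text
tr [-0.015 -0.008  0.672] rot [ 0.001 -0.001 -0.001] at [ 0.438  -0.2396  0.1418] F [ 0.  -0.1  0.5] w 0.0556
```

Emit:
servo_tool([
  {"translation":[-0.013,-0.007,0.25],"delta_rot":[0,0,0],"jaw":0.3},
  {"translation":[-0.013,-0.007,0.5],"delta_rot":[0,0,0],"jaw":0.3},
  {"translation":[-0.013,-0.007,0.65],"delta_rot":[0,0,0],"jaw":0.3},
  {"translation":[-0.013,-0.007,0.674],"delta_rot":[0,0,0],"jaw":0.3},
  {"translation":[-0.013,-0.007,0.674],"delta_rot":[0,0,0],"jaw":0.3},
  {"translation":[-0.013,-0.007,0.674],"delta_rot":[0,0,0],"jaw":0.3},
  {"translation":[-0.013,-0.007,0.674],"delta_rot":[0,0,0],"jaw":0},
  {"translation":[-0.013,-0.007,0.674],"delta_rot":[0,0,0],"jaw":-0.1},
  {"translation":[-0.013,-0.007,0.674],"delta_rot":[0,0,0],"jaw":-1},
  {"translation":[-0.013,-0.007,0.674],"delta_rot":[0,0,0],"jaw":-1},
  {"translation":[-0.013,-0.007,0.674],"delta_rot":[0,0,0],"jaw":-1},
])

```text
time_s: 27.2
tool_pos: [0.4353, -0.2389, 0.0423]
tcp_rot: [[0.999, -0.032, 0.003], [-0.032, -0.999, -0.003], [0.003, 0.003, -1.0]]
wrist_force: [-0.3, 0.3, 7.8]
width: 0.0378
grasp_force: 59.5
```

```bash
python3 - <<'E'
from fit import *
p,ps,pc=np.load('p.npy'); to(T(p,[-131,0,41]),p[2])
E
```

```text
tr [-0.298 -0.001  0.008] rot [ 0.002 -0.002 -0.002] at [ 0.4353 -0.2389  0.0423] F [-0.3  0.3  7.8] w 0.0378
```

Emit:
servo_tool([
  {"translation":[-0.04,0,0],"delta_rot":[0,0,0],"jaw":-1},
  {"translation":[-0.08,0,0],"delta_rot":[0,0,0],"jaw":-1},
  {"translation":[-0.12,0,0],"delta_rot":[0,0,0],"jaw":-1},
  {"translation":[-0.16,0,0],"delta_rot":[0,0,0],"jaw":-1},
  {"translation":[-0.2,0,0],"delta_rot":[0,0,0],"jaw":-1},
  {"translation":[-0.24,0,0],"delta_rot":[0,0,0],"jaw":-1},
  {"translation":[-0.28,0,0],"delta_rot":[0,0,0],"jaw":-1},
  {"translation":[-0.32,0,0],"delta_rot":[0,0,0],"jaw":-1},
  {"translation":[-0.33,0,0],"delta_rot":[0,0,0],"jaw":-1},
  {"translation":[-0.33,0,0],"delta_rot":[0,0,0],"jaw":-1},
  {"translation":[-0.33,0,-0.1],"delta_rot":[0,0,0],"jaw":-1},
  {"translation":[-0.33,0,-0.3],"delta_rot":[0,0,0],"jaw":-1},
  {"translation":[-0.33,0,-0.6],"delta_rot":[0,0,0],"jaw":-1},
  {"translation":[-0.33,-0.3,-0.6],"delta_rot":[0,0,0],"jaw":-1},
  {"translation":[0,-0.5,-0.6],"delta_rot":[0,0,0],"jaw":-1},
  {"translation":[0.3,-0.7,-0.6],"delta_rot":[0,0,0],"jaw":-1},
  {"translation":[0.6,-1,-0.6],"delta_rot":[0,0,0],"jaw":-1},
  {"translation":[0.6,-1,-0.6],"delta_rot":[0,0,0],"jaw":-1},
  {"translation":[0.6,-1,-0.6],"delta_rot":[0,0,0],"jaw":-1},
])

```text
time_s: 29.1
tool_pos: [0.5301, -0.0871, 0.1293]
tcp_rot: [[1.0, -0.026, -0.002], [-0.026, -1.0, 0.001], [-0.002, -0.001, -1.0]]
wrist_force: [-0.1, 0.5, -2.2]
width: 0.038
grasp_force: 60.9
```

```bash
python3 - <<'E'
from fit import *
p,ps,pc=np.load('p.npy'); caseshift(); to(T(pc,[-23.3,64,120]),pc[2])
E
```

```text
diff 0.08671171171171171
ecc 0.9592165732011533 [[1.0, 0.0010000000474974513, -0.2939999997615814], [-0.0010000000474974513, 1.0, 0.05400000140070915]]
tr [-0.038 -2.431  0.059] rot [ 0.001  0.003 -0.069] at [ 0.5275 -0.0897  0.1292] F [-1.5 -0.3 -2.2] w 0.0382
```

Emit:
servo_tool([
  {"translation":[-0.02,-1,0],"delta_rot":[0,0,0],"jaw":-1},
  {"translation":[-0.02,-1,0],"delta_rot":[0,0,0],"jaw":-1},
  {"translation":[-0.02,-1,0],"delta_rot":[0,0,0],"jaw":-1},
  {"translation":[-0.02,-1,0],"delta_rot":[0,0,0],"jaw":-1},
])

```text
time_s: 29.55
tool_pos: [0.5279, 0.0671, 0.1291]
tcp_rot: [[1.0, -0.021, -0.005], [-0.021, -1.0, 0.003], [-0.005, -0.003, -1.0]]
wrist_force: [0.4, -0.8, -2.6]
width: 0.0379
grasp_force: 61.1
```

Emit:
servo_tool([
  {"translation":[-0.02,-1,0.03],"delta_rot":[0,0,-0.069],"jaw":-1},
  {"translation":[-0.02,-1,0.03],"delta_rot":[0,0,-0.069],"jaw":-1},
  {"translation":[-0.02,-1,0.03],"delta_rot":[0,0,-0.069],"jaw":-1},
  {"translation":[-0.02,-1,0.03],"delta_rot":[0,0,-0.069],"jaw":-1},
  {"translation":[-0.02,-1,0.03],"delta_rot":[0,0,-0.069],"jaw":-1},
  {"translation":[-0.02,-1,0.03],"delta_rot":[0,0,-0.069],"jaw":-1},
])

```text
time_s: 30.15
tool_pos: [0.5318, 0.2048, 0.1249]
tcp_rot: [[0.997, 0.072, -0.003], [0.072, -0.997, -0.005], [-0.003, 0.005, -1.0]]
wrist_force: [-0.4, 0.1, -2.9]
width: 0.038
grasp_force: 61.3
```

```bash
python3 - <<'E'
from fit import *
p,ps,pc=np.load('p.npy'); to(T(pc,[-23.3,64,80]),pc[2])
E
```

```text
tr [ 0.04  -0.467  0.297] rot [ 0.003  0.002 -0.004] at [0.5318 0.2048 0.1249] F [-0.4  0.1 -2.9] w 0.038
```

Emit:
servo_tool([
  {"translation":[0.04,-0.3,0.1],"delta_rot":[0.003,0.002,-0.004],"jaw":-1},
  {"translation":[0.04,-0.46,0.2],"delta_rot":[0.003,0.002,-0.004],"jaw":-1},
  {"translation":[0.04,-0.46,0.3],"delta_rot":[0.003,0.002,-0.004],"jaw":-1},
  {"translation":[0.04,-0.46,0.3],"delta_rot":[0.003,0.002,-0.004],"jaw":-1},
  {"translation":[0.04,-0.46,0.3],"delta_rot":[0.003,0.002,-0.004],"jaw":-1},
  {"translation":[0.04,-0.46,0.3],"delta_rot":[0.003,0.002,-0.004],"jaw":-1},
])

```text
time_s: 30.75
tool_pos: [0.5346, 0.2754, 0.0811]
tcp_rot: [[0.997, 0.079, 0.004], [0.079, -0.997, 0.002], [0.004, -0.002, -1.0]]
wrist_force: [-0.7, 0.4, -2.9]
width: 0.0375
grasp_force: 61.3
```

```bash
python3 - <<'E'
from fit import *
p,ps,pc=np.load('p.npy'); to(T(pc,[-23.3,64,5.5]),pc[2])
E
```

```text
tr [-0.016  0.003  0.504] rot [-0.001 -0.003  0.   ] at [0.5346 0.2754 0.0811] F [-0.7  0.4 -2.9] w 0.0375
```

Emit:
servo_tool([
  {"translation":[-0.014,0.002,0.12],"delta_rot":[-0.001,-0.003,0],"jaw":-1},
  {"translation":[-0.014,0.002,0.24],"delta_rot":[-0.001,-0.003,0],"jaw":-1},
  {"translation":[-0.014,0.002,0.35],"delta_rot":[-0.001,-0.003,0],"jaw":-1},
  {"translation":[-0.014,0.002,0.42],"delta_rot":[-0.001,-0.003,0],"jaw":-1},
  {"translation":[-0.014,0.002,0.46],"delta_rot":[-0.001,-0.003,0],"jaw":-1},
  {"translation":[-0.014,0.002,0.475],"delta_rot":[-0.001,-0.003,0],"jaw":-1},
  {"translation":[-0.014,0.002,0.485],"delta_rot":[-0.001,-0.003,0],"jaw":-1},
  {"translation":[-0.014,0.002,0.495],"delta_rot":[-0.001,-0.003,0],"jaw":-1},
  {"translation":[-0.014,0.002,0.5],"delta_rot":[-0.001,-0.003,0],"jaw":-1},
  {"translation":[-0.014,0.002,0.504],"delta_rot":[-0.001,-0.003,0],"jaw":-1},
])

```text
time_s: 31.75
tool_pos: [0.5322, 0.2778, 0.0063]
tcp_rot: [[0.997, 0.082, -0.0], [0.082, -0.997, 0.002], [-0.0, -0.002, -1.0]]
wrist_force: [-3.4, -0.3, 13.6]
width: 0.0379
grasp_force: 62.9
```

Emit:
servo_tool([
  {"translation":[0,0,-0.004],"delta_rot":[0,0,0],"jaw":-0.05},
  {"translation":[0,0,-0.004],"delta_rot":[0,0,0],"jaw":0.08},
  {"translation":[0,0,-0.004],"delta_rot":[0,0,0],"jaw":0.08},
  {"translation":[0,0,-0.004],"delta_rot":[0,0,0],"jaw":0.08},
  {"translation":[0,0,-0.1],"delta_rot":[0,0,0],"jaw":0.08},
  {"translation":[0,0,-0.3],"delta_rot":[0,0,0],"jaw":0.08},
  {"translation":[0,0,-0.6],"delta_rot":[0,0,0],"jaw":0.08},
  {"translation":[0,0,-1],"delta_rot":[0,0,0],"jaw":0},
  {"translation":[0,0.3,-1],"delta_rot":[0,0,0.069],"jaw":0},
  {"translation":[0,0.6,-1],"delta_rot":[0,0,0.069],"jaw":0},
  {"translation":[0,1,-1],"delta_rot":[0,0,0.069],"jaw":0},
  {"translation":[0,1,-1],"delta_rot":[0,0,0.069],"jaw":0},
  {"translation":[0,1,-1],"delta_rot":[0,0,0.069],"jaw":0},
])

```text
time_s: 33.05
tool_pos: [0.5447, 0.1247, 0.1555]
tcp_rot: [[1.0, -0.032, -0.001], [-0.032, -1.0, 0.0], [-0.001, -0.0, -1.0]]
wrist_force: [0.8, 0.6, -1.3]
width: 0.0431
grasp_force: 0.0
```

```bash
python3 - <<'E'
from fit import *
p,ps,pc=np.load('p.npy'); to(T(p,[70,0,155]),p[2])
E
```

```text
tr [0.389 2.441 0.003] rot [-0.     0.    -0.002] at [0.5447 0.1247 0.1555] F [ 0.8  0.6 -1.3] w 0.0431
```

Emit:
servo_tool([
  {"translation":[0.2,1,0],"delta_rot":[0,0,-0.002],"jaw":0},
  {"translation":[0.2,1,0],"delta_rot":[0,0,-0.002],"jaw":0},
  {"translation":[0.2,1,0],"delta_rot":[0,0,-0.002],"jaw":0},
  {"translation":[0.2,1,0],"delta_rot":[0,0,-0.002],"jaw":0},
  {"translation":[0.2,1,0],"delta_rot":[0,0,-0.002],"jaw":0},
])

```text
time_s: 33.55
tool_pos: [0.571, -0.0226, 0.1546]
tcp_rot: [[1.0, -0.024, -0.001], [-0.024, -1.0, 0.002], [-0.001, -0.002, -1.0]]
wrist_force: [-0.2, 1.1, -0.2]
width: 0.0424
grasp_force: 0.0
```

Emit:
servo_tool([
  {"translation":[0.18,0.9,0],"delta_rot":[0,0,0],"jaw":0},
  {"translation":[0.18,0.9,0],"delta_rot":[0,0,0],"jaw":0},
  {"translation":[0.18,0.9,0],"delta_rot":[0,0,0],"jaw":0},
  {"translation":[0.18,0.9,0],"delta_rot":[0,0,0],"jaw":0},
  {"translation":[0.18,0.9,0],"delta_rot":[0,0,0],"jaw":0},
])

```text
time_s: 34.05
tool_pos: [0.595, -0.1556, 0.1539]
tcp_rot: [[1.0, -0.021, -0.001], [-0.021, -1.0, 0.003], [-0.001, -0.003, -1.0]]
wrist_force: [0.4, 0.5, 0.1]
width: 0.0429
grasp_force: 0.0
```

Emit:
servo_tool([
  {"translation":[0.01,0.53,0],"delta_rot":[0,0,0],"jaw":0},
  {"translation":[0.01,0.53,0],"delta_rot":[0,0,0],"jaw":0},
  {"translation":[0.01,0.53,0],"delta_rot":[0,0,0],"jaw":0},
  {"translation":[0.01,0.53,0],"delta_rot":[0,0,0],"jaw":0},
  {"translation":[0.01,0.53,0],"delta_rot":[0,0,0],"jaw":0},
])

```text
time_s: 34.55
tool_pos: [0.595, -0.2333, 0.1538]
tcp_rot: [[1.0, -0.018, -0.002], [-0.018, -1.0, 0.005], [-0.002, -0.004, -1.0]]
wrist_force: [-0.7, 0.5, -1.3]
width: 0.0427
grasp_force: 0.0
```

```bash
python3 - <<'E'
from fit import *
p,ps,pc=np.load('p.npy'); to(T(p,[70,0,85]),p[2]); caseshift()
E
```

```text
tr [-0.021  0.068  0.458] rot [-0.003  0.001  0.007] at [ 0.595  -0.2333  0.1538] F [-0.7  0.5 -1.3] w 0.0427
diff 0.031126126126126127
ecc 0.9963652240037852 [[1.0, -0.0, 0.027000000700354576], [0.0, 1.0, -0.04399999976158142]]
```

Emit:
servo_tool([
  {"translation":[-0.021,0.066,0.2],"delta_rot":[-0.002,0.001,0.007],"jaw":0},
  {"translation":[-0.021,0.066,0.4],"delta_rot":[-0.002,0.001,0.007],"jaw":0},
  {"translation":[-0.021,0.066,0.46],"delta_rot":[-0.002,0.001,0.007],"jaw":0},
  {"translation":[-0.021,0.066,0.46],"delta_rot":[-0.002,0.001,0.007],"jaw":0},
  {"translation":[-0.021,0.066,0.46],"delta_rot":[-0.002,0.001,0.007],"jaw":0},
  {"translation":[-0.021,0.066,0.46],"delta_rot":[-0.002,0.001,0.007],"jaw":-0.3},
  {"translation":[-0.021,0.066,0.46],"delta_rot":[-0.002,0.001,0.007],"jaw":-1},
  {"translation":[-0.021,0.066,0.46],"delta_rot":[-0.002,0.001,0.007],"jaw":-1},
  {"translation":[-0.021,0.066,0.46],"delta_rot":[-0.002,0.001,0.007],"jaw":-1},
  {"translation":[-0.021,0.066,0.46],"delta_rot":[-0.002,0.001,0.007],"jaw":-1},
])

```text
time_s: 35.6
tool_pos: [0.5921, -0.2437, 0.087]
tcp_rot: [[0.999, -0.032, 0.002], [-0.032, -0.999, 0.003], [0.002, -0.003, -1.0]]
wrist_force: [-1.4, 6.0, 6.0]
width: 0.0236
grasp_force: 58.5
```

Emit:
servo_tool([
  {"translation":[-0.02,0,0],"delta_rot":[0,0,0],"jaw":-1},
  {"translation":[-0.04,0,0],"delta_rot":[0,0,0],"jaw":-1},
  {"translation":[-0.06,0,0],"delta_rot":[0,0,0],"jaw":-1},
  {"translation":[-0.08,0,0],"delta_rot":[0,0,0],"jaw":-1},
  {"translation":[-0.1,0,0],"delta_rot":[0,0,0],"jaw":-1},
  {"translation":[-0.12,0,0],"delta_rot":[0,0,0],"jaw":-1},
  {"translation":[-0.14,0,0],"delta_rot":[0,0,0],"jaw":-1},
  {"translation":[-0.16,0,0],"delta_rot":[0,0,0],"jaw":-1},
  {"translation":[-0.18,0,0],"delta_rot":[0,0,0],"jaw":-1},
  {"translation":[-0.2,0,0],"delta_rot":[0,0,0],"jaw":-1},
  {"translation":[-0.22,0,0],"delta_rot":[0,0,0],"jaw":-1},
  {"translation":[-0.24,0,0],"delta_rot":[0,0,0],"jaw":-1},
  {"translation":[-0.25,0,0],"delta_rot":[0,0,0],"jaw":-1},
  {"translation":[-0.26,0,0],"delta_rot":[0,0,0],"jaw":-1},
  {"translation":[-0.27,0,0],"delta_rot":[0,0,0],"jaw":-1},
  {"translation":[-0.27,0,0],"delta_rot":[0,0,0],"jaw":-1},
])

```text
time_s: 37.2
tool_pos: [0.5619, -0.2425, 0.0873]
tcp_rot: [[0.999, -0.029, 0.022], [-0.029, -1.0, -0.001], [0.022, 0.0, -1.0]]
wrist_force: [18.0, 5.2, -10.3]
width: 0.0235
grasp_force: 59.6
```

Emit:
servo_tool([
  {"translation":[0.06,0,0],"delta_rot":[0,0,0],"jaw":-1},
  {"translation":[0.12,0,0],"delta_rot":[0,0,0],"jaw":-1},
  {"translation":[0.18,0,0],"delta_rot":[0,0,0],"jaw":-1},
  {"translation":[0.24,0,0],"delta_rot":[0,0,0],"jaw":-1},
  {"translation":[0.27,0,0],"delta_rot":[0,0,0],"jaw":-1},
  {"translation":[0.27,0,0],"delta_rot":[0,0,0],"jaw":-1},
  {"translation":[0.27,0,0],"delta_rot":[0,0,0],"jaw":0},
  {"translation":[0.27,0,0],"delta_rot":[0,0,0],"jaw":0},
  {"translation":[0.27,0,0],"delta_rot":[0,0,0],"jaw":0},
  {"translation":[0.27,0,-0.2],"delta_rot":[0,0,0],"jaw":0},
  {"translation":[0.27,0,-0.38],"delta_rot":[0,0,0],"jaw":0},
  {"translation":[0.1,-0.01,-0.38],"delta_rot":[0,0,0],"jaw":0},
  {"translation":[-0.2,-0.018,-0.38],"delta_rot":[0,0,0],"jaw":0.3},
  {"translation":[-0.5,-0.018,-0.38],"delta_rot":[0,0,0],"jaw":0.3},
  {"translation":[-0.77,-0.018,-0.38],"delta_rot":[0,0,0],"jaw":0.3},
  {"translation":[-0.77,-0.018,-0.38],"delta_rot":[0,0,0],"jaw":0.3},
  {"translation":[-0.77,-0.018,-0.38],"delta_rot":[0,0,0],"jaw":0.3},
  {"translation":[-0.77,-0.018,-0.38],"delta_rot":[0,0,0],"jaw":0.3},
  {"translation":[-0.77,-0.018,-0.38],"delta_rot":[0,0,0],"jaw":0.3},
])

```text
time_s: 39.1
tool_pos: [0.4364, -0.2397, 0.142]
tcp_rot: [[0.999, -0.033, 0.002], [-0.033, -0.999, -0.003], [0.002, 0.002, -1.0]]
wrist_force: [0.8, 0.1, 0.6]
width: 0.0553
grasp_force: 0.0
```

```bash
python3 - <<'E'
from fit import *
p,ps,pc=np.load('p.npy'); to(T(p,[-85.5,0,41]),p[2])
E
```

```text
tr [-0.004 -0.009  0.673] rot [ 0.002 -0.001 -0.002] at [ 0.4364 -0.2397  0.142 ] F [0.8 0.1 0.6] w 0.0553
```

Emit:
servo_tool([
  {"translation":[-0.002,-0.007,0.25],"delta_rot":[0.002,0,-0.002],"jaw":0.3},
  {"translation":[-0.002,-0.007,0.5],"delta_rot":[0.002,0,-0.002],"jaw":0.3},
  {"translation":[-0.002,-0.007,0.65],"delta_rot":[0.002,0,-0.002],"jaw":0.3},
  {"translation":[-0.002,-0.007,0.678],"delta_rot":[0.002,0,-0.002],"jaw":0.3},
  {"translation":[-0.002,-0.007,0.678],"delta_rot":[0.002,0,-0.002],"jaw":0.3},
  {"translation":[-0.002,-0.007,0.678],"delta_rot":[0.002,0,-0.002],"jaw":0.3},
  {"translation":[-0.002,-0.007,0.678],"delta_rot":[0.002,0,-0.002],"jaw":0},
  {"translation":[-0.002,-0.007,0.678],"delta_rot":[0.002,0,-0.002],"jaw":-0.1},
  {"translation":[-0.002,-0.007,0.678],"delta_rot":[0.002,0,-0.002],"jaw":-1},
  {"translation":[-0.002,-0.007,0.678],"delta_rot":[0.002,0,-0.002],"jaw":-1},
  {"translation":[-0.002,-0.007,0.678],"delta_rot":[0.002,0,-0.002],"jaw":-1},
])

```text
time_s: 40.2
tool_pos: [0.4353, -0.239, 0.0418]
tcp_rot: [[1.0, -0.031, 0.003], [-0.031, -1.0, 0.0], [0.003, -0.0, -1.0]]
wrist_force: [-0.3, 0.9, 7.4]
width: 0.0381
grasp_force: 59.5
```

Emit:
servo_tool([
  {"translation":[-0.04,0,0],"delta_rot":[0,0,0],"jaw":-1},
  {"translation":[-0.08,0,0],"delta_rot":[0,0,0],"jaw":-1},
  {"translation":[-0.12,0,0],"delta_rot":[0,0,0],"jaw":-1},
  {"translation":[-0.16,0,0],"delta_rot":[0,0,0],"jaw":-1},
  {"translation":[-0.2,0,0],"delta_rot":[0,0,0],"jaw":-1},
  {"translation":[-0.24,0,0],"delta_rot":[0,0,0],"jaw":-1},
  {"translation":[-0.28,0,0],"delta_rot":[0,0,0],"jaw":-1},
  {"translation":[-0.32,0,0],"delta_rot":[0,0,0],"jaw":-1},
  {"translation":[-0.33,0,0],"delta_rot":[0,0,0],"jaw":-1},
  {"translation":[-0.33,0,0],"delta_rot":[0,0,0],"jaw":-1},
  {"translation":[-0.33,0,-0.1],"delta_rot":[0,0,0],"jaw":-1},
  {"translation":[-0.33,0,-0.3],"delta_rot":[0,0,0],"jaw":-1},
  {"translation":[-0.33,0,-0.6],"delta_rot":[0,0,0],"jaw":-1},
  {"translation":[-0.33,-0.3,-0.6],"delta_rot":[0,0,0],"jaw":-1},
  {"translation":[0,-0.5,-0.6],"delta_rot":[0,0,0],"jaw":-1},
  {"translation":[0.3,-0.7,-0.6],"delta_rot":[0,0,0],"jaw":-1},
  {"translation":[0.6,-1,-0.6],"delta_rot":[0,0,0],"jaw":-1},
  {"translation":[0.6,-1,-0.6],"delta_rot":[0,0,0],"jaw":-1},
  {"translation":[0.6,-1,-0.6],"delta_rot":[0,0,0],"jaw":-1},
])

```text
time_s: 42.1
tool_pos: [0.5304, -0.0872, 0.1294]
tcp_rot: [[1.0, -0.024, -0.001], [-0.024, -1.0, 0.004], [-0.001, -0.004, -1.0]]
wrist_force: [-0.4, -0.2, -2.7]
width: 0.0377
grasp_force: 61.0
```

```bash
python3 - <<'E'
from fit import *
p,ps,pc=np.load('p.npy'); caseshift(); to(T(pc,[-23,0,110]),pc[2])
E
```

```text
diff 0.1253153153153153
ecc 0.942951817960542 [[1.0, 0.0020000000949949026, -0.42500001192092896], [-0.0020000000949949026, 1.0, 0.08299999684095383]]
tr [ 0.011 -2.008  0.133] rot [-0.001  0.002 -0.067] at [ 0.5279 -0.0899  0.1294] F [-1.2 -0.2 -2.4] w 0.0381
```

Emit:
servo_tool([
  {"translation":[0,-1,0],"delta_rot":[0,0,0],"jaw":-1},
  {"translation":[0,-1,0],"delta_rot":[0,0,0],"jaw":-1},
  {"translation":[0,-1,0],"delta_rot":[0,0,0],"jaw":-1},
  {"translation":[0,-1,0],"delta_rot":[0,0,0],"jaw":-1},
  {"translation":[0,-1,0],"delta_rot":[0,0,0],"jaw":-1},
])

```text
time_s: 42.65
tool_pos: [0.5311, 0.0581, 0.1299]
tcp_rot: [[1.0, -0.029, -0.004], [-0.029, -1.0, 0.0], [-0.004, 0.0, -1.0]]
wrist_force: [0.8, -1.1, -2.5]
width: 0.0378
grasp_force: 61.1
```

Emit:
servo_tool([
  {"translation":[0.01,-0.9,0.1],"delta_rot":[0,0,-0.067],"jaw":-1},
  {"translation":[0.01,-0.9,0.2],"delta_rot":[0,0,-0.067],"jaw":-1},
  {"translation":[0.01,-0.98,0.3],"delta_rot":[0,0,-0.067],"jaw":-1},
  {"translation":[0.01,-0.98,0.3],"delta_rot":[0,0,-0.067],"jaw":-1},
  {"translation":[0.01,-0.98,0.3],"delta_rot":[0,0,-0.067],"jaw":-1},
  {"translation":[0.01,-0.98,0.3],"delta_rot":[0,0,-0.067],"jaw":-1},
  {"translation":[0.01,-0.98,0.3],"delta_rot":[0,0,-0.067],"jaw":-1},
])

```text
time_s: 43.35
tool_pos: [0.5402, 0.2014, 0.0863]
tcp_rot: [[0.998, 0.07, 0.0], [0.07, -0.998, -0.001], [0.0, 0.001, -1.0]]
wrist_force: [-0.2, -0.1, -2.2]
width: 0.038
grasp_force: 61.3
```

```bash
python3 - <<'E'
from fit import *
p,ps,pc=np.load('p.npy'); to(T(pc,[-23,0,5.5]),pc[2])
E
```

```text
tr [-0.011 -0.066  0.539] rot [ 0.001 -0.    -0.006] at [0.5402 0.2014 0.0863] F [-0.2 -0.1 -2.2] w 0.038
```

Emit:
servo_tool([
  {"translation":[-0.011,-0.062,0.12],"delta_rot":[0.001,0,-0.006],"jaw":-1},
  {"translation":[-0.011,-0.062,0.24],"delta_rot":[0.001,0,-0.006],"jaw":-1},
  {"translation":[-0.011,-0.062,0.35],"delta_rot":[0.001,0,-0.006],"jaw":-1},
  {"translation":[-0.011,-0.062,0.42],"delta_rot":[0.001,0,-0.006],"jaw":-1},
  {"translation":[-0.011,-0.062,0.48],"delta_rot":[0.001,0,-0.006],"jaw":-1},
  {"translation":[-0.011,-0.062,0.51],"delta_rot":[0.001,0,-0.006],"jaw":-1},
  {"translation":[-0.011,-0.062,0.52],"delta_rot":[0.001,0,-0.006],"jaw":-1},
  {"translation":[-0.011,-0.062,0.53],"delta_rot":[0.001,0,-0.006],"jaw":-1},
  {"translation":[-0.011,-0.062,0.538],"delta_rot":[0.001,0,-0.006],"jaw":-1},
  {"translation":[-0.011,-0.062,0.538],"delta_rot":[0.001,0,-0.006],"jaw":-1},
])

```text
time_s: 44.35
tool_pos: [0.5376, 0.2146, 0.0059]
tcp_rot: [[0.996, 0.084, 0.001], [0.084, -0.996, 0.003], [0.001, -0.003, -1.0]]
wrist_force: [-0.1, -1.0, 3.6]
width: 0.0382
grasp_force: 61.8
```

```bash
python3 - <<'E'
from fit import *
p,ps,pc=np.load('p.npy'); to(T(pc,[-23,0,5.5]),pc[2])
E
```

```text
tr [-0.001  0.023  0.003] rot [-0.002 -0.001  0.004] at [0.5376 0.2146 0.0059] F [-0.1 -1.   3.6] w 0.0382
```

Emit:
servo_tool([
  {"translation":[0,0,0],"delta_rot":[0,0,0],"jaw":-0.05},
  {"translation":[0,0,0],"delta_rot":[0,0,0],"jaw":0.08},
  {"translation":[0,0,0],"delta_rot":[0,0,0],"jaw":0.08},
  {"translation":[0,0,0],"delta_rot":[0,0,0],"jaw":0.08},
  {"translation":[0,0,-0.1],"delta_rot":[0,0,0],"jaw":0.08},
  {"translation":[0,0,-0.3],"delta_rot":[0,0,0],"jaw":0.08},
  {"translation":[0,0,-0.6],"delta_rot":[0,0,0],"jaw":0.08},
  {"translation":[0,0,-1],"delta_rot":[0,0,0],"jaw":0},
  {"translation":[0,0.3,-1],"delta_rot":[0,0,0.069],"jaw":0},
  {"translation":[0,0.6,-1],"delta_rot":[0,0,0.069],"jaw":0},
  {"translation":[0,1,-1],"delta_rot":[0,0,0.069],"jaw":0},
  {"translation":[0,1,-1],"delta_rot":[0,0,0.069],"jaw":0},
  {"translation":[0,1,-1],"delta_rot":[0,0,0.069],"jaw":0},
])

```text
time_s: 45.65
tool_pos: [0.5501, 0.0613, 0.1558]
tcp_rot: [[1.0, -0.03, 0.001], [-0.03, -1.0, 0.002], [0.001, -0.002, -1.0]]
wrist_force: [-0.3, 0.2, -0.2]
width: 0.0422
grasp_force: 0.0
```

```bash
python3 - <<'E'
from fit import *
p,ps,pc=np.load('p.npy'); to(T(p,[70,0,155]),p[2])
b=imaging.read_camera('top'); cv2.imwrite('pics/t7.png',b[:,:,::-1])
a=b[190:274,350:434,::-1]; s=imaging.read_camera('scene')[180:270,195:295,::-1]
A=cv2.resize(a,(390,390),interpolation=cv2.INTER_CUBIC);S=cv2.resize(s,(410,390),interpolation=cv2.INTER_CUBIC)
C=cv2.resize(b[150:245,120:285,::-1],(347,200),interpolation=cv2.INTER_CUBIC);o=np.zeros((600,800,3),np.uint8);o[:390,:390]=A;o[:390,390:]=S;o[395:595,:347]=C
cv2.imwrite('pics/v7.png',o)
E
```

```text
tr [3.370e-01 2.021e+00 2.000e-03] rot [-0.001 -0.001 -0.001] at [0.5501 0.0613 0.1558] F [-0.3  0.2 -0.2] w 0.0422
```

View pics/v7.png

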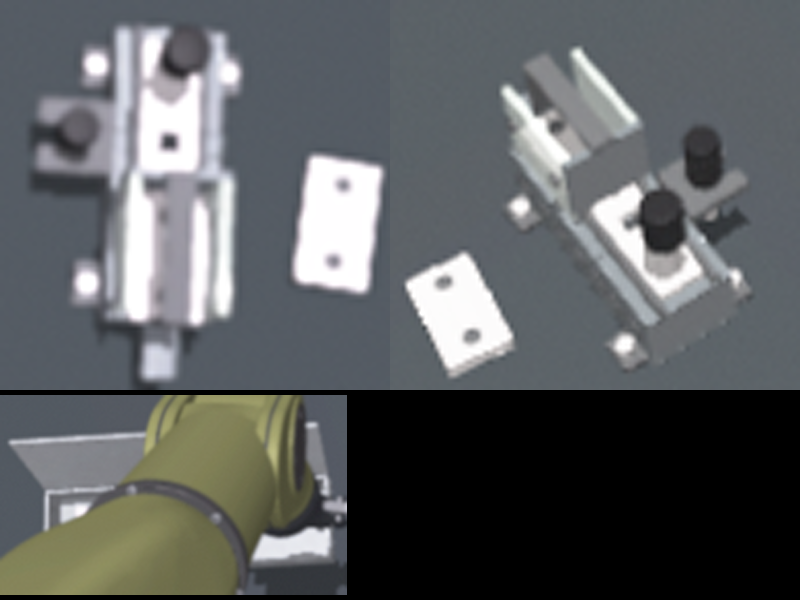

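A fourth spacer is still in the shaft: its bolt holes show beside the strap at (160,215) and (160,297). The pin is still parked, so I'll run another feed cycle.

Emit:
servo_tool([
  {"translation":[0.17,1,0],"delta_rot":[0,0,0],"jaw":0},
  {"translation":[0.17,1,0],"delta_rot":[0,0,0],"jaw":0},
  {"translation":[0.17,1,0],"delta_rot":[0,0,0],"jaw":0},
  {"translation":[0.17,1,0],"delta_rot":[0,0,0],"jaw":0},
  {"translation":[0.17,1,0],"delta_rot":[0,0,0],"jaw":0},
])

```text
time_s: 46.25
tool_pos: [0.5721, -0.0854, 0.1543]
tcp_rot: [[1.0, -0.025, 0.0], [-0.025, -1.0, 0.003], [0.0, -0.004, -1.0]]
wrist_force: [0.6, 0.9, -0.1]
width: 0.0426
grasp_force: 0.0
```

Emit:
servo_tool([
  {"translation":[0.16,1,0],"delta_rot":[0,0,0],"jaw":0},
  {"translation":[0.16,1,0],"delta_rot":[0,0,0],"jaw":0},
  {"translation":[0.16,1,0],"delta_rot":[0,0,0],"jaw":0},
  {"translation":[0.16,1,0],"delta_rot":[0,0,0],"jaw":0},
  {"translation":[0.16,1,0],"delta_rot":[0,0,0],"jaw":0},
  {"translation":[0.16,1,0],"delta_rot":[0,0,0],"jaw":0},
  {"translation":[0.16,1,0],"delta_rot":[0,0,0],"jaw":0},
])

```text
time_s: 46.95
tool_pos: [0.5928, -0.2324, 0.1537]
tcp_rot: [[1.0, -0.019, -0.0], [-0.019, -1.0, 0.005], [-0.0, -0.005, -1.0]]
wrist_force: [-0.0, 0.9, 0.4]
width: 0.0426
grasp_force: 0.0
```

```bash
python3 - <<'E'
from fit import *
p,ps,pc=np.load('p.npy'); to(T(p,[70,0,85]),p[2]); caseshift()
E
```

```text
tr [-0.007  0.074  0.457] rot [-0.003  0.     0.006] at [ 0.5928 -0.2324  0.1537] F [-0.   0.9  0.4] w 0.0426
diff 0.0440990990990991
ecc 0.9952837315373012 [[1.0, -0.0, 0.03500000014901161], [0.0, 1.0, -0.05900000035762787]]
```

Emit:
servo_tool([
  {"translation":[-0.007,0.07,0.2],"delta_rot":[-0.002,0,0.007],"jaw":0},
  {"translation":[-0.007,0.07,0.4],"delta_rot":[-0.002,0,0.007],"jaw":0},
  {"translation":[-0.007,0.07,0.46],"delta_rot":[-0.002,0,0.007],"jaw":0},
  {"translation":[-0.007,0.07,0.46],"delta_rot":[-0.002,0,0.007],"jaw":0},
  {"translation":[-0.007,0.07,0.46],"delta_rot":[-0.002,0,0.007],"jaw":0},
  {"translation":[-0.007,0.07,0.46],"delta_rot":[-0.002,0,0.007],"jaw":-0.3},
  {"translation":[-0.007,0.07,0.46],"delta_rot":[-0.002,0,0.007],"jaw":-1},
  {"translation":[-0.007,0.07,0.46],"delta_rot":[-0.002,0,0.007],"jaw":-1},
  {"translation":[-0.007,0.07,0.46],"delta_rot":[-0.002,0,0.007],"jaw":-1},
  {"translation":[-0.007,0.07,0.46],"delta_rot":[-0.002,0,0.007],"jaw":-1},
])

```text
time_s: 48.0
tool_pos: [0.5921, -0.2437, 0.0869]
tcp_rot: [[0.999, -0.034, 0.002], [-0.034, -0.999, 0.003], [0.002, -0.003, -1.0]]
wrist_force: [-1.2, 5.8, 6.5]
width: 0.0235
grasp_force: 58.5
```

Emit:
servo_tool([
  {"translation":[-0.02,0,0],"delta_rot":[0,0,0],"jaw":-1},
  {"translation":[-0.04,0,0],"delta_rot":[0,0,0],"jaw":-1},
  {"translation":[-0.06,0,0],"delta_rot":[0,0,0],"jaw":-1},
  {"translation":[-0.08,0,0],"delta_rot":[0,0,0],"jaw":-1},
  {"translation":[-0.1,0,0],"delta_rot":[0,0,0],"jaw":-1},
  {"translation":[-0.12,0,0],"delta_rot":[0,0,0],"jaw":-1},
  {"translation":[-0.14,0,0],"delta_rot":[0,0,0],"jaw":-1},
  {"translation":[-0.16,0,0],"delta_rot":[0,0,0],"jaw":-1},
  {"translation":[-0.18,0,0],"delta_rot":[0,0,0],"jaw":-1},
  {"translation":[-0.2,0,0],"delta_rot":[0,0,0],"jaw":-1},
  {"translation":[-0.22,0,0],"delta_rot":[0,0,0],"jaw":-1},
  {"translation":[-0.24,0,0],"delta_rot":[0,0,0],"jaw":-1},
  {"translation":[-0.25,0,0],"delta_rot":[0,0,0],"jaw":-1},
  {"translation":[-0.26,0,0],"delta_rot":[0,0,0],"jaw":-1},
  {"translation":[-0.27,0,0],"delta_rot":[0,0,0],"jaw":-1},
  {"translation":[-0.27,0,0],"delta_rot":[0,0,0],"jaw":-1},
])

```text
time_s: 49.6
tool_pos: [0.5619, -0.2426, 0.0871]
tcp_rot: [[0.999, -0.031, 0.021], [-0.031, -1.0, -0.001], [0.021, -0.0, -1.0]]
wrist_force: [17.6, 2.9, -9.0]
width: 0.0236
grasp_force: 59.5
```

Emit:
servo_tool([
  {"translation":[0.06,0,0],"delta_rot":[0,0,0],"jaw":-1},
  {"translation":[0.12,0,0],"delta_rot":[0,0,0],"jaw":-1},
  {"translation":[0.18,0,0],"delta_rot":[0,0,0],"jaw":-1},
  {"translation":[0.24,0,0],"delta_rot":[0,0,0],"jaw":-1},
  {"translation":[0.27,0,0],"delta_rot":[0,0,0],"jaw":-1},
  {"translation":[0.27,0,0],"delta_rot":[0,0,0],"jaw":-1},
  {"translation":[0.27,0,0],"delta_rot":[0,0,0],"jaw":0},
  {"translation":[0.27,0,0],"delta_rot":[0,0,0],"jaw":0},
  {"translation":[0.27,0,0],"delta_rot":[0,0,0],"jaw":0},
  {"translation":[0.27,0,-0.2],"delta_rot":[0,0,0],"jaw":0},
  {"translation":[0.27,0,-0.38],"delta_rot":[0,0,0],"jaw":0},
  {"translation":[0.1,-0.01,-0.38],"delta_rot":[0,0,0],"jaw":0},
  {"translation":[-0.2,-0.02,-0.38],"delta_rot":[0,0,0],"jaw":0.3},
  {"translation":[-0.5,-0.02,-0.38],"delta_rot":[0,0,0],"jaw":0.3},
  {"translation":[-0.77,-0.02,-0.38],"delta_rot":[0,0,0],"jaw":0.3},
  {"translation":[-0.77,-0.02,-0.38],"delta_rot":[0,0,0],"jaw":0.3},
  {"translation":[-0.77,-0.02,-0.38],"delta_rot":[0,0,0],"jaw":0.3},
  {"translation":[-0.77,-0.02,-0.38],"delta_rot":[0,0,0],"jaw":0.3},
  {"translation":[-0.77,-0.02,-0.38],"delta_rot":[0,0,0],"jaw":0.3},
])

```text
time_s: 51.5
tool_pos: [0.4366, -0.2385, 0.1418]
tcp_rot: [[0.999, -0.035, 0.002], [-0.035, -0.999, -0.001], [0.002, 0.001, -1.0]]
wrist_force: [0.2, -0.2, -0.2]
width: 0.0552
grasp_force: 0.0
```

```bash
python3 - <<'E'
from fit import *
p,ps,pc=np.load('p.npy'); to(T(p,[-85.5,0,41]),p[2])
E
```

```text
tr [-0.005  0.001  0.672] rot [ 0.001 -0.001 -0.003] at [ 0.4366 -0.2385  0.1418] F [ 0.2 -0.2 -0.2] w 0.0552
```

Emit:
servo_tool([
  {"translation":[-0.004,0,0.25],"delta_rot":[0.001,0,-0.003],"jaw":0.3},
  {"translation":[-0.004,0,0.5],"delta_rot":[0.001,0,-0.003],"jaw":0.3},
  {"translation":[-0.004,0,0.65],"delta_rot":[0.001,0,-0.003],"jaw":0.3},
  {"translation":[-0.004,0,0.678],"delta_rot":[0.001,0,-0.003],"jaw":0.3},
  {"translation":[-0.004,0,0.678],"delta_rot":[0.001,0,-0.003],"jaw":0.3},
  {"translation":[-0.004,0,0.678],"delta_rot":[0.001,0,-0.003],"jaw":0.3},
  {"translation":[-0.004,0,0.678],"delta_rot":[0.001,0,-0.003],"jaw":0},
  {"translation":[-0.004,0,0.678],"delta_rot":[0.001,0,-0.003],"jaw":-0.1},
  {"translation":[-0.004,0,0.678],"delta_rot":[0.001,0,-0.003],"jaw":-1},
  {"translation":[-0.004,0,0.678],"delta_rot":[0.001,0,-0.003],"jaw":-1},
  {"translation":[-0.004,0,0.678],"delta_rot":[0.001,0,-0.003],"jaw":-1},
])

```text
time_s: 52.6
tool_pos: [0.4352, -0.2387, 0.0417]
tcp_rot: [[1.0, -0.031, 0.003], [-0.031, -1.0, -0.0], [0.003, -0.0, -1.0]]
wrist_force: [-0.3, 0.4, 7.0]
width: 0.0383
grasp_force: 59.5
```

Emit:
servo_tool([
  {"translation":[-0.04,0,0],"delta_rot":[0,0,0],"jaw":-1},
  {"translation":[-0.08,0,0],"delta_rot":[0,0,0],"jaw":-1},
  {"translation":[-0.12,0,0],"delta_rot":[0,0,0],"jaw":-1},
  {"translation":[-0.16,0,0],"delta_rot":[0,0,0],"jaw":-1},
  {"translation":[-0.2,0,0],"delta_rot":[0,0,0],"jaw":-1},
  {"translation":[-0.24,0,0],"delta_rot":[0,0,0],"jaw":-1},
  {"translation":[-0.28,0,0],"delta_rot":[0,0,0],"jaw":-1},
  {"translation":[-0.32,0,0],"delta_rot":[0,0,0],"jaw":-1},
  {"translation":[-0.33,0,0],"delta_rot":[0,0,0],"jaw":-1},
  {"translation":[-0.33,0,0],"delta_rot":[0,0,0],"jaw":-1},
  {"translation":[-0.33,0,-0.1],"delta_rot":[0,0,0],"jaw":-1},
  {"translation":[-0.33,0,-0.3],"delta_rot":[0,0,0],"jaw":-1},
  {"translation":[-0.33,0,-0.6],"delta_rot":[0,0,0],"jaw":-1},
  {"translation":[-0.33,-0.3,-0.6],"delta_rot":[0,0,0],"jaw":-1},
  {"translation":[0,-0.5,-0.6],"delta_rot":[0,0,0],"jaw":-1},
  {"translation":[0.3,-0.7,-0.6],"delta_rot":[0,0,0],"jaw":-1},
  {"translation":[0.6,-1,-0.6],"delta_rot":[0,0,0],"jaw":-1},
  {"translation":[0.6,-1,-0.6],"delta_rot":[0,0,0],"jaw":-1},
  {"translation":[0.6,-1,-0.6],"delta_rot":[0,0,0],"jaw":-1},
])

```text
time_s: 54.5
tool_pos: [0.5301, -0.0867, 0.1292]
tcp_rot: [[1.0, -0.024, -0.001], [-0.024, -1.0, 0.004], [-0.002, -0.004, -1.0]]
wrist_force: [0.8, -0.4, -2.2]
width: 0.0379
grasp_force: 60.9
```

```bash
python3 - <<'E'
from fit import *
p,ps,pc=np.load('p.npy'); caseshift(); to(T(pc,[-23,-64,110]),pc[2])
E
```

```text
diff 0.1690990990990991
ecc 0.9189917537526752 [[1.0, 0.003000000026077032, -0.5950000286102295], [-0.003000000026077032, 1.0, 0.10999999940395355]]
tr [ 0.059 -1.58   0.13 ] rot [-0.001  0.003 -0.067] at [ 0.5276 -0.0894  0.1291] F [-0.4 -0.6 -2.2] w 0.0384
```

Emit:
servo_tool([
  {"translation":[0.03,-0.8,0],"delta_rot":[0,0,0],"jaw":-1},
  {"translation":[0.03,-0.8,0],"delta_rot":[0,0,0],"jaw":-1},
  {"translation":[0.03,-0.8,0],"delta_rot":[0,0,0],"jaw":-1},
  {"translation":[0.03,-0.8,0],"delta_rot":[0,0,0],"jaw":-1},
  {"translation":[0.03,-0.8,0],"delta_rot":[0,0,0],"jaw":-1},
])

```text
time_s: 55.05
tool_pos: [0.5348, 0.0266, 0.1299]
tcp_rot: [[0.999, -0.033, -0.004], [-0.033, -0.999, -0.001], [-0.004, 0.001, -1.0]]
wrist_force: [0.4, -0.7, -2.0]
width: 0.0381
grasp_force: 61.0
```

Emit:
servo_tool([
  {"translation":[0.02,-0.7,0.1],"delta_rot":[0,0,-0.072],"jaw":-1},
  {"translation":[0.02,-0.8,0.2],"delta_rot":[0,0,-0.072],"jaw":-1},
  {"translation":[0.02,-0.8,0.3],"delta_rot":[0,0,-0.072],"jaw":-1},
  {"translation":[0.02,-0.8,0.3],"delta_rot":[0,0,-0.072],"jaw":-1},
  {"translation":[0.02,-0.8,0.3],"delta_rot":[0,0,-0.072],"jaw":-1},
  {"translation":[0.02,-0.8,0.3],"delta_rot":[0,0,-0.072],"jaw":-1},
  {"translation":[0.02,-0.8,0.3],"delta_rot":[0,0,-0.072],"jaw":-1},
])

```text
time_s: 55.75
tool_pos: [0.5442, 0.1457, 0.0863]
tcp_rot: [[0.997, 0.078, 0.001], [0.078, -0.997, -0.0], [0.001, 0.0, -1.0]]
wrist_force: [-0.1, -0.7, -2.3]
width: 0.0381
grasp_force: 61.2
```

```bash
python3 - <<'E'
from fit import *
p,ps,pc=np.load('p.npy'); to(T(pc,[-23,-64,5.5]),pc[2])
E
```

```text
tr [-0.009 -0.012  0.539] rot [ 0. -0.  0.] at [0.5442 0.1457 0.0863] F [-0.1 -0.7 -2.3] w 0.0381
```

Emit:
servo_tool([
  {"translation":[-0.009,0.004,0.12],"delta_rot":[0,0,0],"jaw":-1},
  {"translation":[-0.009,0.004,0.24],"delta_rot":[0,0,0],"jaw":-1},
  {"translation":[-0.009,0.004,0.35],"delta_rot":[0,0,0],"jaw":-1},
  {"translation":[-0.009,0.004,0.42],"delta_rot":[0,0,0],"jaw":-1},
  {"translation":[-0.009,0.004,0.48],"delta_rot":[0,0,0],"jaw":-1},
  {"translation":[-0.009,0.004,0.5],"delta_rot":[0,0,0],"jaw":-1},
  {"translation":[-0.009,0.004,0.5],"delta_rot":[0,0,0],"jaw":-1},
])

```text
time_s: 56.45
tool_pos: [0.5425, 0.1477, 0.0106]
tcp_rot: [[0.997, 0.082, -0.0], [0.082, -0.997, 0.001], [-0.0, -0.001, -1.0]]
wrist_force: [-0.1, 0.3, -1.3]
width: 0.0379
grasp_force: 61.1
```

```bash
python3 - <<'E'
from fit import *
p,ps,pc=np.load('p.npy'); to(T(pc,[-23,-64,5.5]),pc[2])
E
```

```text
tr [0.002 0.002 0.034] rot [-0.001  0.     0.002] at [0.5425 0.1477 0.0106] F [-0.1  0.3 -1.3] w 0.0379
```

Good; touch down, release, withdraw.

Emit:
servo_tool([
  {"translation":[0.002,0.002,0.012],"delta_rot":[0,0,0],"jaw":-1},
  {"translation":[0.002,0.002,0.024],"delta_rot":[0,0,0],"jaw":-1},
  {"translation":[0.002,0.002,0.034],"delta_rot":[0,0,0],"jaw":-1},
  {"translation":[0.002,0.002,0.034],"delta_rot":[0,0,0],"jaw":-1},
  {"translation":[0.002,0.002,0.034],"delta_rot":[0,0,0],"jaw":-0.05},
  {"translation":[0.002,0.002,0.034],"delta_rot":[0,0,0],"jaw":0.08},
  {"translation":[0.002,0.002,0.034],"delta_rot":[0,0,0],"jaw":0.08},
  {"translation":[0.002,0.002,0.034],"delta_rot":[0,0,0],"jaw":0.08},
  {"translation":[0,0,-0.1],"delta_rot":[0,0,0],"jaw":0.08},
  {"translation":[0,0,-0.3],"delta_rot":[0,0,0],"jaw":0.08},
  {"translation":[0,0,-0.6],"delta_rot":[0,0,0],"jaw":0.08},
  {"translation":[0,0,-0.9],"delta_rot":[0,0,0],"jaw":0.2},
  {"translation":[0,0.3,-0.9],"delta_rot":[0,0,0.069],"jaw":0.3},
  {"translation":[0,0.6,-0.9],"delta_rot":[0,0,0.069],"jaw":0.3},
  {"translation":[-0.1,1,-0.9],"delta_rot":[0,0,0.069],"jaw":0.3},
  {"translation":[-0.1,1,-0.9],"delta_rot":[0,0,0.069],"jaw":0.3},
  {"translation":[-0.1,1,-0.9],"delta_rot":[0,0,0.069],"jaw":0.3},
])

```text
time_s: 58.15
tool_pos: [0.5392, -0.0064, 0.1456]
tcp_rot: [[0.999, -0.032, -0.001], [-0.032, -0.999, -0.0], [-0.001, 0.0, -1.0]]
wrist_force: [0.8, 0.3, 1.6]
width: 0.0554
grasp_force: 0.0
```

```bash
python3 - <<'E'
from fit import *
p,ps,pc=np.load('p.npy'); to(T(ps,[-20,0,130]),ps[2]); to([.49,-.346,.145],p[2])
E
```

```text
tr [-0.252  2.254  0.105] rot [0.    0.    0.073] at [ 0.5392 -0.0064  0.1456] F [0.8 0.3 1.6] w 0.0554
tr [-0.256  2.274  0.005] rot [ 0.     0.    -0.002] at [ 0.5392 -0.0064  0.1456] F [0.8 0.3 1.6] w 0.0554
```

Emit:
servo_tool([
  {"translation":[-0.12,1,0],"delta_rot":[0,0,0],"jaw":0.3},
  {"translation":[-0.12,1,0],"delta_rot":[0,0,0],"jaw":0.3},
  {"translation":[-0.12,1,0],"delta_rot":[0,0,0],"jaw":0.3},
  {"translation":[-0.12,1,0],"delta_rot":[0,0,0],"jaw":0.3},
  {"translation":[-0.12,1,0],"delta_rot":[0,0,0],"jaw":0.3},
])

```text
time_s: 58.65
tool_pos: [0.5183, -0.1521, 0.1451]
tcp_rot: [[1.0, -0.027, 0.0], [-0.027, -1.0, 0.002], [0.0, -0.002, -1.0]]
wrist_force: [0.6, 0.3, 0.5]
width: 0.0558
grasp_force: 0.0
```

Emit:
servo_tool([
  {"translation":[-0.12,1,0],"delta_rot":[0,0,0.07],"jaw":0.2},
  {"translation":[-0.12,1,0],"delta_rot":[0,0,0.07],"jaw":0.2},
  {"translation":[-0.12,1,0],"delta_rot":[0,0,0.07],"jaw":0.2},
  {"translation":[-0.12,1,0],"delta_rot":[0,0,0.07],"jaw":0.2},
  {"translation":[-0.12,1,0],"delta_rot":[0,0,0.07],"jaw":0.2},
])

```text
time_s: 59.15
tool_pos: [0.4972, -0.3004, 0.1447]
tcp_rot: [[0.991, -0.134, 0.0], [-0.134, -0.991, 0.003], [0.0, -0.003, -1.0]]
wrist_force: [0.6, 1.1, 0.6]
width: 0.051
grasp_force: 0.0
```

```bash
python3 - <<'E'
from fit import *
p,ps,pc=np.load('p.npy')
b=cv2.imread('pics/t7.png')[215:245,405:440]; g=(b.min(2)>170).astype(np.uint8)
c=max(cv2.findContours(g,0,2)[0],key=cv2.contourArea); r=cv2.minAreaRect(c); bx=cv2.boxPoints(r)+[405,215]
w=ray('top',bx,.01)[:,:2]; print(w.mean(0),np.linalg.norm(np.diff(w,axis=0),axis=1),np.degrees(np.arctan2(*(w[1]-w[0])[::-1])),ps)
to(T(ps,[-15,0,60]),ps[2])
E
```

```text
[ 0.51899158 -0.3458827 ] [0.04568499 0.05330206 0.04530616] -88.70876835945607 [ 0.51035753 -0.34604228 -0.14576945]
tr [0.028 0.29  0.564] rot [-0.002 -0.     0.007] at [ 0.4972 -0.3004  0.1447] F [0.6 1.1 0.6] w 0.051
```

Emit:
servo_tool([
  {"translation":[0.028,0.29,0.2],"delta_rot":[-0.002,0,0.007],"jaw":0.2},
  {"translation":[0.028,0.29,0.4],"delta_rot":[-0.002,0,0.007],"jaw":0.2},
  {"translation":[0.028,0.29,0.56],"delta_rot":[-0.002,0,0.007],"jaw":0.2},
  {"translation":[0.028,0.29,0.56],"delta_rot":[-0.002,0,0.007],"jaw":0.2},
  {"translation":[0.028,0.29,0.56],"delta_rot":[-0.002,0,0.007],"jaw":0.2},
  {"translation":[0.028,0.29,0.56],"delta_rot":[-0.002,0,0.007],"jaw":0.2},
])

```text
time_s: 59.75
tool_pos: [0.4962, -0.3442, 0.0624]
tcp_rot: [[0.99, -0.144, 0.002], [-0.144, -0.99, -0.002], [0.002, 0.002, -1.0]]
wrist_force: [-0.2, 0.7, 0.8]
width: 0.0516
grasp_force: 0.0
```

```bash
python3 - <<'E'
from fit import *
p,ps,pc=np.load('p.npy')
to(T(ps,[-15,0,2]),ps[2])
E
```

```text
tr [-0.006 -0.002  0.402] rot [ 0.001 -0.001  0.001] at [ 0.4962 -0.3442  0.0624] F [-0.2  0.7  0.8] w 0.0516
```

Emit:
servo_tool([
  {"translation":[-0.006,0,0.15],"delta_rot":[0,0,0.001],"jaw":0.2},
  {"translation":[-0.006,0,0.28],"delta_rot":[0,0,0.001],"jaw":0.2},
  {"translation":[-0.006,0,0.36],"delta_rot":[0,0,0.001],"jaw":0.2},
  {"translation":[-0.006,0,0.39],"delta_rot":[0,0,0.001],"jaw":0.2},
  {"translation":[-0.006,0,0.4],"delta_rot":[0,0,0.001],"jaw":0.2},
  {"translation":[-0.006,0,0.4],"delta_rot":[0,0,0.001],"jaw":0.2},
  {"translation":[-0.006,0,0.4],"delta_rot":[0,0,0.001],"jaw":0},
  {"translation":[-0.006,0,0.4],"delta_rot":[0,0,0.001],"jaw":-0.1},
  {"translation":[-0.006,0,0.4],"delta_rot":[0,0,0.001],"jaw":-1},
  {"translation":[-0.006,0,0.4],"delta_rot":[0,0,0.001],"jaw":-1},
  {"translation":[-0.006,0,0.4],"delta_rot":[0,0,0.001],"jaw":-1},
])

```text
time_s: 60.85
tool_pos: [0.4939, -0.3452, 0.0022]
tcp_rot: [[0.989, -0.148, 0.001], [-0.148, -0.989, -0.002], [0.001, 0.002, -1.0]]
wrist_force: [-0.8, 2.5, 7.3]
width: 0.0376
grasp_force: 59.6
```

Emit:
servo_tool([
  {"translation":[0,0,-0.2],"delta_rot":[0,0,0],"jaw":-1},
  {"translation":[0,0,-0.5],"delta_rot":[0,0,0],"jaw":-1},
  {"translation":[0,0,-0.9],"delta_rot":[0,0,0],"jaw":-1},
  {"translation":[0,-0.2,-0.9],"delta_rot":[0,0,-0.07],"jaw":-1},
  {"translation":[0,-0.5,-0.9],"delta_rot":[0,0,-0.144],"jaw":-1},
  {"translation":[0,-0.8,-0.9],"delta_rot":[0,0,-0.144],"jaw":-1},
  {"translation":[0,-1,-0.9],"delta_rot":[0,0,-0.144],"jaw":-1},
  {"translation":[0,-1,-0.9],"delta_rot":[0,0,-0.144],"jaw":-1},
  {"translation":[0,-1,-0.9],"delta_rot":[0,0,-0.144],"jaw":-1},
])

```text
time_s: 61.75
tool_pos: [0.5158, -0.1964, 0.1359]
tcp_rot: [[0.997, 0.079, -0.0], [0.079, -0.997, -0.002], [-0.001, 0.002, -1.0]]
wrist_force: [-1.1, -0.8, -2.3]
width: 0.0376
grasp_force: 61.4
```

```bash
python3 - <<'E'
from fit import *
p,ps,pc=np.load('p.npy')
caseshift(); to(T(pc,[-16.5,-127,110]),pc[2])
E
```

```text
diff 0.05747747747747748
ecc 0.9944459182994771 [[1.0, -0.0, 0.03799999877810478], [0.0, 1.0, -0.06599999964237213]]
tr [ 0.403 -1.861  0.167] rot [ 0.002  0.    -0.001] at [ 0.5155 -0.1979  0.1359] F [ 0.3 -0.4 -1.9] w 0.0378
```

Emit:
servo_tool([
  {"translation":[0.2,-0.95,0],"delta_rot":[0.001,0,0],"jaw":-1},
  {"translation":[0.2,-0.95,0],"delta_rot":[0.001,0,0],"jaw":-1},
  {"translation":[0.2,-0.95,0],"delta_rot":[0.001,0,0],"jaw":-1},
  {"translation":[0.2,-0.95,0],"delta_rot":[0.001,0,0],"jaw":-1},
  {"translation":[0.2,-0.95,0],"delta_rot":[0.001,0,0],"jaw":-1},
])

```text
time_s: 62.3
tool_pos: [0.5348, -0.0528, 0.1354]
tcp_rot: [[0.997, 0.078, -0.0], [0.078, -0.997, -0.001], [-0.0, 0.001, -1.0]]
wrist_force: [-1.1, -1.4, -2.1]
width: 0.0377
grasp_force: 61.4
```

Emit:
servo_tool([
  {"translation":[0.2,-0.9,0.1],"delta_rot":[0,0,0],"jaw":-1},
  {"translation":[0.2,-0.9,0.2],"delta_rot":[0,0,0],"jaw":-1},
  {"translation":[0.2,-0.9,0.33],"delta_rot":[0,0,0],"jaw":-1},
  {"translation":[0.2,-0.9,0.33],"delta_rot":[0,0,0],"jaw":-1},
  {"translation":[0.2,-0.9,0.33],"delta_rot":[0,0,0],"jaw":-1},
  {"translation":[0.2,-0.9,0.33],"delta_rot":[0,0,0],"jaw":-1},
  {"translation":[0.2,-0.9,0.33],"delta_rot":[0,0,0],"jaw":-1},
])

```text
time_s: 63.0
tool_pos: [0.5546, 0.0811, 0.0866]
tcp_rot: [[0.997, 0.073, 0.001], [0.073, -0.997, -0.002], [0.001, 0.002, -1.0]]
wrist_force: [0.1, -0.2, -2.6]
width: 0.0381
grasp_force: 61.5
```

```bash
python3 - <<'E'
from fit import *
p,ps,pc=np.load('p.npy')
to(T(pc,[-16.5,-127,10]),pc[2])
E
```

```text
tr [-0.001 -0.027  0.511] rot [ 0.001 -0.    -0.003] at [0.5546 0.0811 0.0866] F [ 0.1 -0.2 -2.6] w 0.0381
```

Emit:
servo_tool([
  {"translation":[-0.001,-0.012,0.1],"delta_rot":[0.001,0,-0.003],"jaw":-1},
  {"translation":[-0.001,-0.012,0.2],"delta_rot":[0.001,0,-0.003],"jaw":-1},
  {"translation":[-0.001,-0.012,0.25],"delta_rot":[0.001,0,-0.003],"jaw":-1},
  {"translation":[-0.001,-0.012,0.25],"delta_rot":[0.001,0,-0.003],"jaw":-1},
  {"translation":[-0.001,-0.012,0.25],"delta_rot":[0.001,0,-0.003],"jaw":-1},
])

```text
time_s: 63.5
tool_pos: [0.554, 0.0854, 0.0489]
tcp_rot: [[0.997, 0.081, -0.0], [0.081, -0.997, 0.001], [0.0, -0.001, -1.0]]
wrist_force: [0.4, 0.1, -2.2]
width: 0.0378
grasp_force: 61.5
```

```bash
python3 - <<'E'
from fit import *
p,ps,pc=np.load('p.npy')
to(T(pc,[-16.5,-127,6]),pc[2])
E
```

```text
tr [0.001 0.003 0.286] rot [-0.001 -0.     0.002] at [0.554  0.0854 0.0489] F [ 0.4  0.1 -2.2] w 0.0378
```

Emit:
servo_tool([
  {"translation":[0.001,0.002,0.1],"delta_rot":[0,0,0.001],"jaw":-1},
  {"translation":[0.001,0.002,0.18],"delta_rot":[0,0,0.001],"jaw":-1},
  {"translation":[0.001,0.002,0.24],"delta_rot":[0,0,0.001],"jaw":-1},
  {"translation":[0.001,0.002,0.26],"delta_rot":[0,0,0.001],"jaw":-1},
  {"translation":[0.001,0.002,0.272],"delta_rot":[0,0,0.001],"jaw":-1},
  {"translation":[0.001,0.002,0.28],"delta_rot":[0,0,0.001],"jaw":-1},
  {"translation":[0.001,0.002,0.286],"delta_rot":[0,0,0.001],"jaw":-1},
  {"translation":[0.001,0.002,0.286],"delta_rot":[0,0,0.001],"jaw":-1},
])

```text
time_s: 64.3
tool_pos: [0.5537, 0.0859, 0.0063]
tcp_rot: [[0.997, 0.081, -0.001], [0.081, -0.997, 0.001], [-0.0, -0.001, -1.0]]
wrist_force: [-1.5, 0.6, 4.1]
width: 0.0378
grasp_force: 62.1
```

Emit:
servo_tool([
  {"translation":[0,0,0],"delta_rot":[0,0,0],"jaw":-0.05},
  {"translation":[0,0,0],"delta_rot":[0,0,0],"jaw":0.08},
  {"translation":[0,0,0],"delta_rot":[0,0,0],"jaw":0.08},
  {"translation":[0,0,0],"delta_rot":[0,0,0],"jaw":0.08},
  {"translation":[0,0,-0.1],"delta_rot":[0,0,0],"jaw":0.08},
  {"translation":[0,0,-0.3],"delta_rot":[0,0,0],"jaw":0.08},
  {"translation":[0,0,-0.6],"delta_rot":[0,0,0],"jaw":0},
  {"translation":[0,0,-0.9],"delta_rot":[0,0,0],"jaw":-0.5},
  {"translation":[0,0.3,-1],"delta_rot":[0,0,0],"jaw":-1},
  {"translation":[0,0.6,-1],"delta_rot":[0,0,0],"jaw":-1},
  {"translation":[0,1,-1],"delta_rot":[0,0,0],"jaw":-1},
  {"translation":[0,1,-1],"delta_rot":[0,0,0],"jaw":-1},
])

```text
time_s: 65.5
tool_pos: [0.5658, -0.0727, 0.1571]
tcp_rot: [[0.998, 0.071, 0.002], [0.071, -0.997, -0.005], [0.001, 0.005, -1.0]]
wrist_force: [0.0, -0.5, 0.6]
width: 0.0001
grasp_force: 0.0
```

Emit:
servo_tool([
  {"translation":[0,0.7,0],"delta_rot":[0,0,0],"jaw":-1},
  {"translation":[0,0.7,0],"delta_rot":[0,0,0],"jaw":-1},
  {"translation":[0,0.7,0],"delta_rot":[0,0,0],"jaw":-1},
  {"translation":[0,0.7,0],"delta_rot":[0,0,0],"jaw":-1},
])

```text
time_s: 65.9
tool_pos: [0.5739, -0.171, 0.1559]
tcp_rot: [[0.997, 0.076, -0.0], [0.076, -0.997, -0.0], [-0.0, 0.0, -1.0]]
wrist_force: [-0.3, 0.8, -0.8]
width: 0.0001
grasp_force: 0.0
```

```bash
python3 - <<'E'
from fit import *
p,ps,pc=np.load('p.npy'); caseshift()
pic('top','t8.png',(110,145,300,265),4); pic('scene','s8.png',(200,60,480,260),2.85)
a=cv2.imread('pics/t8.png');b=cv2.imread('pics/s8.png')
o=np.zeros((480+570,800,3),np.uint8);o[:480,:760]=a;o[480:,:798]=b[:570,:800]
cv2.imwrite('pics/v8.png',cv2.resize(o,None,fx=.57,fy=.57,interpolation=cv2.INTER_AREA))
s=robot.read_state();print(s['tool_pos'])
L=.104;
for th in(1.9,): # handle position estimate: 30 mm from free edge => 74 mm from hinge, 35 off face
    d=np.array([52-74*np.cos(th)+35*np.sin(th)*0,0,45]);print(th)
E
```

```text
diff 0.09725225225225226
ecc 0.9658672495403642 [[1.0, 0.0020000000949949026, -0.15600000321865082], [-0.0020000000949949026, 1.0, 0.12399999797344208]]
[ 0.57454906 -0.1658483   0.15532478]
1.9
```

View pics/v8.png

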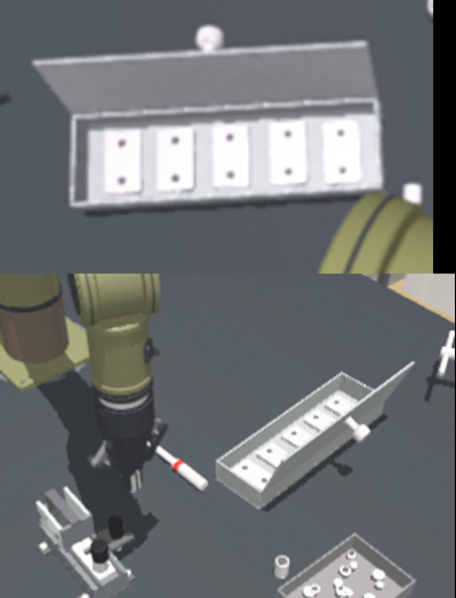

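All five spacers lie side by side in the case, at about x 123–340, y 160 in the top crop. The magazine is empty and the pin is parked. Next I'll push the lid over from behind.

```bash
python3 - <<'E'
from fit import *
p,ps,pc=np.load('p.npy'); to(T(pc,[130,-65,215]),pc[2]); print(T(pc,[[130,-65,215]]),ray('top',[[302,149]],0))
E
```

```text
tr [ 0.983 -2.088 -0.392] rot [-0.002  0.     0.003] at [ 0.5745 -0.1658  0.1553] F [ 0.1  0.5 -0.3] w 0.0
[[0.69545713 0.1583242  0.215     ]] [[ 0.74753085 -0.01933318  0.        ]]
```

Emit:
servo_tool([
  {"translation":[0.3,-0.3,-0.4],"delta_rot":[0,0,0],"jaw":-1},
  {"translation":[0.5,-0.6,-0.4],"delta_rot":[0,0,0],"jaw":-1},
  {"translation":[0.7,-0.8,-0.4],"delta_rot":[0,0,0],"jaw":-1},
  {"translation":[0.98,-1,-0.4],"delta_rot":[0,0,0],"jaw":-1},
  {"translation":[0.98,-1,-0.4],"delta_rot":[0,0,0],"jaw":-1},
  {"translation":[0.98,-1,-0.4],"delta_rot":[0,0,0],"jaw":-1},
])

```text
time_s: 66.65
tool_pos: [0.7109, 0.0024, 0.2147]
tcp_rot: [[0.996, 0.092, 0.001], [0.092, -0.996, 0.007], [0.002, -0.006, -1.0]]
wrist_force: [0.1, 0.1, -0.1]
width: -0.0002
grasp_force: 0.0
```

Emit:
servo_tool([
  {"translation":[0,-1,0],"delta_rot":[0,0,0],"jaw":-1},
  {"translation":[0,-1,0],"delta_rot":[0,0,0],"jaw":-1},
  {"translation":[0,-1,0],"delta_rot":[0,0,0],"jaw":-1},
  {"translation":[0,-1,0],"delta_rot":[0,0,0],"jaw":-1},
  {"translation":[0,-1,0],"delta_rot":[0,0,0],"jaw":-1},
  {"translation":[0,-1,0],"delta_rot":[0,0,0],"jaw":-1},
])

```text
time_s: 67.25
tool_pos: [0.6962, 0.1409, 0.2155]
tcp_rot: [[0.997, 0.08, -0.001], [0.08, -0.997, -0.001], [-0.001, 0.0, -1.0]]
wrist_force: [0.2, -1.2, -0.3]
width: -0.0005
grasp_force: 0.0
```

```bash
python3 - <<'E'
from fit import *
p,ps,pc=np.load('p.npy'); to(T(pc,[130,-65,110]),pc[2])
b=imaging.read_camera('scene'); cv2.imwrite('pics/s9.png',b[:,:,::-1])
# shift of case front/right part in scene vs reference, away from the arm
a=cv2.cvtColor(cv2.imread('pics/raw_scene0.png'),6);b=cv2.cvtColor(b,7)
for (x0,y0,x1,y1) in((325,160,370,205),(370,110,470,180)):
    print(np.mean(cv2.absdiff(a,b)[y0:y1,x0:x1]>25),cv2.phaseCorrelate(np.float32(a[y0:y1,x0:x1]),np.float32(b[y0:y1,x0:x1])))
E
```

```text
tr [ 0.005 -0.116  0.703] rot [0.    0.001 0.001] at [0.6962 0.1409 0.2155] F [ 0.2 -1.2 -0.3] w -0.0005
0.23703703703703705 ((0.8608996674914735, 0.533779417592747), 0.6521365281093268)
0.14385714285714285 ((-0.03992364953330707, -0.1317343340963859), 0.6521270190344917)
```

Case is unmoved. Descend behind the lid, then push towards the robot.

Emit:
servo_tool([
  {"translation":[0.005,-0.1,0.2],"delta_rot":[0,0,0],"jaw":-1},
  {"translation":[0.005,-0.1,0.4],"delta_rot":[0,0,0],"jaw":-1},
  {"translation":[0.005,-0.1,0.6],"delta_rot":[0,0,0],"jaw":-1},
  {"translation":[0.005,-0.1,0.7],"delta_rot":[0,0,0],"jaw":-1},
  {"translation":[0.005,-0.1,0.7],"delta_rot":[0,0,0],"jaw":-1},
])

```text
time_s: 67.8
tool_pos: [0.6946, 0.1557, 0.1081]
tcp_rot: [[0.997, 0.079, -0.006], [0.079, -0.997, -0.0], [-0.006, 0.0, -1.0]]
wrist_force: [-1.0, -0.5, -0.5]
width: -0.0002
grasp_force: 0.0
```

Emit:
servo_tool([
  {"translation":[-0.1,0,0],"delta_rot":[0,0,0],"jaw":-1},
  {"translation":[-0.18,0,0],"delta_rot":[0,0,0],"jaw":-1},
  {"translation":[-0.24,0,0],"delta_rot":[0,0,0],"jaw":-1},
  {"translation":[-0.3,0,0],"delta_rot":[0,0,0],"jaw":-1},
  {"translation":[-0.36,0,0],"delta_rot":[0,0,0],"jaw":-1},
  {"translation":[-0.42,0,0],"delta_rot":[0,0,0],"jaw":-1},
  {"translation":[-0.48,0,0],"delta_rot":[0,0,0],"jaw":-1},
  {"translation":[-0.54,0,0],"delta_rot":[0,0,0],"jaw":-1},
  {"translation":[-0.6,0,0],"delta_rot":[0,0,0],"jaw":-1},
  {"translation":[-0.64,0,0],"delta_rot":[0,0,0],"jaw":-1},
  {"translation":[-0.64,0,0],"delta_rot":[0,0,0],"jaw":-1},
])

```text
time_s: 68.9
tool_pos: [0.5992, 0.1498, 0.1104]
tcp_rot: [[0.997, 0.081, -0.003], [0.081, -0.997, 0.001], [-0.002, -0.001, -1.0]]
wrist_force: [0.8, -0.3, -0.6]
width: 0.0001
grasp_force: 0.0
```

Emit:
servo_tool([
  {"translation":[-0.1,0,0],"delta_rot":[0,0,0],"jaw":-1},
  {"translation":[-0.1,0,0],"delta_rot":[0,0,0],"jaw":-1},
  {"translation":[-0.1,0,-0.3],"delta_rot":[0,0,0],"jaw":-1},
  {"translation":[-0.1,0.3,-0.7],"delta_rot":[0,0,0],"jaw":-1},
  {"translation":[-0.1,0.6,-0.7],"delta_rot":[0,0,0],"jaw":-1},
  {"translation":[-0.1,1,-0.7],"delta_rot":[0,0,0],"jaw":-1},
  {"translation":[-0.1,1,-0.7],"delta_rot":[0,0,0],"jaw":-1},
  {"translation":[-0.1,1,-0.7],"delta_rot":[0,0,0],"jaw":-1},
])

```text
time_s: 69.7
tool_pos: [0.5988, -0.0077, 0.2162]
tcp_rot: [[0.997, 0.072, 0.001], [0.072, -0.997, -0.003], [0.001, 0.003, -1.0]]
wrist_force: [0.9, 0.2, -0.7]
width: -0.0001
grasp_force: 0.0
```

Emit:
servo_tool([
  {"translation":[0,1,0],"delta_rot":[0,0,0],"jaw":-1},
  {"translation":[0,1,0],"delta_rot":[0,0,0],"jaw":-1},
  {"translation":[0,1,0],"delta_rot":[0,0,0],"jaw":-1},
  {"translation":[0,1,0],"delta_rot":[0,0,0],"jaw":-1},
  {"translation":[0,1,0],"delta_rot":[0,0,0],"jaw":-1},
  {"translation":[0,1,0],"delta_rot":[0,0,0],"jaw":-1},
])

```text
time_s: 70.3
tool_pos: [0.6105, -0.1479, 0.2148]
tcp_rot: [[0.997, 0.084, -0.001], [0.084, -0.997, 0.003], [-0.001, -0.003, -1.0]]
wrist_force: [-0.4, 0.8, -0.2]
width: 0.0004
grasp_force: 0.0
```

```bash
python3 - <<'E'
from fit import *
p,ps,pc=np.load('p.npy')
b=imaging.read_camera('top');g=cv2.cvtColor(b,7); s=imaging.read_camera('scene');h=cv2.cvtColor(s,7)
cv2.imwrite('pics/tf.png',b[:,:,::-1]);cv2.imwrite('pics/sf.png',s[:,:,::-1])
# lid shut: plane z~.05 quad uniform; knob end at (-22,0,85)
def v(n,im,M):
    u=proj(n,T(pc,M)).round().astype(int); return [int(im[y,x]) for x,y in u]
for n,im in(('top',g),('scene',h)):
    print(n,'lid grid',v(n,im,[[x,y,50] for x in(-40,0,40) for y in(-150,-90,-40,40,90,150)]),'behind',v(n,im,[[75,y,90] for y in(-100,100)]+[[85,y,120] for y in(-100,100)]),'knob',v(n,im,[[-22,0,82],[-22,0,86]]))
# bright-vs-bench mask in top window -> outline of the shut lid
m=(g[140:260,110:295]>110).astype(np.uint8)
c=max(cv2.findContours(m,0,2)[0],key=cv2.contourArea); bx=cv2.boxPoints(cv2.minAreaRect(c))+[110,140]
print('outline in case frame mm',np.round([[ (w-pc[:2])@[np.cos(pc[2]),np.sin(pc[2])]*1e3,(w-pc[:2])@[-np.sin(pc[2]),np.cos(pc[2])]*1e3] for w in ray('top',bx,.05)[:,:2]]))
u=proj('scene',T(p,[[28,53,60]]))[0].round().astype(int);print('pin',h[u[1]-2:u[1]+3,u[0]-2:u[0]+3].mean())
E
```

```text
top lid grid [236, 232, 232, 227, 228, 228, 237, 230, 229, 226, 227, 228, 234, 229, 228, 226, 227, 231] behind [90, 89, 91, 88] knob [254, 253]
scene lid grid [230, 229, 228, 249, 230, 231, 231, 226, 226, 225, 229, 232, 228, 225, 226, 226, 231, 234] behind [224, 205, 227, 93] knob [250, 252]
outline in case frame mm [[  55.  184.]
 [  57. -176.]
 [ -54. -178.]
 [ -55.  175.]]
pin 45.64
```

The lid shows uniform and shut in both cameras, with its outline matching the case (±55 x ±177 mm) and its knob where it should be. Nothing stands behind it, the pin is still parked and the arm is clear.

```bash
python3 -c "
from h import *
print(workorder.sign_off())"
```

```text
the job is handed in; nothing more can be done
None
```

I've handed the job in: the pin is parked in the notch, all five spacers (four from the magazine, one from the bench) lie flat in the case, and the lid is shut. The camera checks agreed at each stage, but sign-off returned no verdict.

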